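# Unhook the marbling comb and seat it across the tray

## Task

Take the marbling comb off its rack: lift and tilt it back until its hook clears the red retaining lip, then draw it out, feeling your way gently without forcing it. Set it down gently across the small tray, centred, its bar fully down in the two red-marked notches, and let go. Leave the jars and everything else where they stand.

Things in the scene. Friction and masses are not known exactly. Their poses are not given: they have to be found in the camera images.
- comb: marbling comb, 0.2 kg. Origin: middle of the wooden bar's underside; z up, y along the bar. Bar 24 (x) x 220 (y) x 16 mm (z 0 to 16); 13 steel pins hang 25 mm below it (y within +-72). At the start it lies level on the rack's posts, origin within 2 mm of rack (0, 0, 90 mm), square to the rack within 1 degree, hook tongue through the slot
- grip (a point): middle of the comb's upright blue grip block, 39 mm above the comb's origin; block 26 (x) x 24 (y) mm, from 16 to 62 mm above the origin. Axes as the comb's
- hook (a point): middle of the top of the steel hook on the comb's -x side, at comb (-66, 0, 46) mm. The hook: a level tongue 18 mm wide (y), 4 mm thick (comb z 5 to 9) from the bar out to x = -73, whose last 14 mm (x -73 to -59) turn straight up to z = 46. Caught behind the slot: straight up, the tongue jams under the keeper; straight along +x, the upturned end jams on the slot plate
- bend (a point): inner corner of the hook, comb (-59, 0, 9) mm, where tongue meets upturned end; at rest 7 mm behind the slot plate. Way out: tip the comb's far (+x) side up 40 to 45 degrees about the slot, keeping the tongue inside the window; draw it along the tongue (out and up) till this corner is at the plate; then along the upturned end (out and down), which slips under the keeper with 3 mm to spare
- rack: fixed comb rack. Origin: centre of the underside of the part that carries the comb, on the table; z up, x away from the slot, axes as the resting comb's. Dark base board 10 mm thick, x -85 to 105, y +-125 mm. Two wooden posts at y = +-95 (50 x 26 mm, tops 90 mm above the table) carry the bar's ends. Slot plate on the -x (robot's) side. Pressing the comb on it with over 20 N does damage
- slot (a point): rack (-46, 0, 97) mm: the resting tongue in the slot. Upright plate, hard (touch it below 5 mm/s), 12 mm thick (rack x -52 to -40), 60 mm wide; window 40 mm wide, 37 mm high, between brass sill (12 mm) and red keeper (retaining lip, 9 mm). Set at an UNMEASURED height: keeper's underside 100.5 to 130.5 mm above the table; resting tongue is at 95 to 99. Pillars at y +-36, 140 mm tall
- tray: the fixed white and bare-metal sample tray, empty and dry. Origin: centre of its underside on the table, z up. 260 (x) x 196 (y) mm, walls 3 mm thick, rims 60 mm above the table. Each long rim (y = +-96.5, along x) has one notch at x = 0, 36 mm wide (x +-18), 8 mm deep, marked red on either side. Over 40 N on it does damage
- notches (a point): the point midway between the tray's two notches, level with their floors (52 mm above the table); where the comb's origin belongs, bar along the tray's y, either way round
- jar_blue: bystander: blue lidded jar, 44 mm wide, 60 mm tall, standing on the rack's base board beyond the comb; origin under its centre
- jar_green: bystander: green glass lidded jar, 44 mm wide, 55 mm tall, standing on the rack's base board beyond the comb; origin under its centre
- jar_orange: bystander: orange jar, 64 mm wide, 85 mm tall, at the back of the table; origin under its centre
- gall: bystander: amber bottle, 48 mm wide, 130 mm tall, at the back of the table; origin under its centre
- roll: bystander: white paper roll standing upright, 100 mm wide, 220 mm tall, to the right; origin under its centre
- spatula: bystander: 200 mm spatula lying on the table to the left; origin under its middle
- mixcup: bystander: blue ceramic mixing cup, 70 mm wide, 60 mm tall, to the right; origin under its centre

How it is judged:
By the outcome, as a careful person would: the job done as asked, in the order asked, and still so for the second after the job is handed in, with the robot touching nothing.
It also fails if it takes over 72 s, if anything falls off the work surface, if the arm or the gripper's body presses on something with over 40 N, if the wrist force passes 120 N, or if a joint passes its speed limit or range.

## Robot

A 6-joint arm with a two-finger parallel gripper is mounted at the origin on the work surface. World frame = base frame: x ahead of the robot, y to its left, z up, the work surface at z = 0. Lengths are in m, angles in rad, forces in N, time in s.
With the tool pointing down it reaches from about 0.2 to 0.875 m from the base axis. Payload 3.4 kg.
Tool frame: the origin (TCP) lies on the centre line of the jaws, within the pads' length; the fingertips stand 25 mm ahead of it and the grasp point (between the pads) lies 6 mm ahead of it; z points along the fingers, y is the line along which they close (so a half turn about z gives the same grasp; the last joint's range is limited). The gripper opens to 94 mm and grips with 3 to 60 N. Pads are 16 mm wide; open, the fingers measure 119 mm over their backs; the gripper's body (75 mm by 177 mm) begins 78 mm behind the grasp point.
Start: joints at [-1.345, 0.276, 1.505, -0, 1.361, -0.121], TCP at [0.195, -0.541, 0.23] pointing down, gripper open.
Joint ranges: [-2.89, 2.89], [-0.75, 2.08], [0.22, 2.7], [-1.18, 4.32], [0.11, 2.71], [-2.7, 2.7]. Speed limits (rad/s): [2.57, 2.57, 3.14, 3.14, 3.14, 3.14].

## Interface

Orientations are given as a rotation vector (axis times angle).
In Python, from workcell import state, vision, robot gives the robot as it stands. The module is installed in compiled form; this text tells all that it offers.
- The arm moves only by the tool apply_moves, never from a script. Its argument "commands" is a list of rows, each a list of 5 numbers: the shift along the tool's x, y, z in mm, then the turn about the tool's z in rad, then the closure, from -1 (fully open) to 1 (shut). A call has 1 to 10 rows; each row shifts and turns the commanded pose from where the row before left it, along the tool's axes as they then stand; what a row does not reach is not made up. A row lasts 1/10 s, in which the tool goes at most 50 mm and 8.59 degrees, less where a joint would pass 70% of its speed; a pose out of reach is approached as far as the arm can. A call is refused whole if a number of a shift passes 50 or a number of a turn 0.15, either way. A call with a gripper value outside its range is refused whole. The fingers move at their own pace and stop on an object; the grip force is fixed at half the most. Time passes only in rows, so rows that do not move let the fingers close. It gives the time, the measured TCP pose, the force, the opening and the grip force at its end, in the units of the state.
- state(): the state, without advancing time (a new reading comes with each control period).
- vision.snapshot(name): name is "scene" or "top" or "wrist"; returns (picture, depth): 480x640x3 uint8, blue, green, red; 480x640 float32, m along the optical axis (not along the pixel's ray), 0 where there is no reading.
- vision.camera_params(name): a dict with "vertical_fov" (degrees; the focal length in pixels is half the picture's height over the tangent of half this angle, whatever the lens; pixels are square), "cx", "cy" (the principal point, pixels), "k1" (the pictures are not rectified: a ray, as slopes to the right and down, at radius r is drawn at 1 + k1 r^2 times it, then the intrinsics apply), "T" (4x4, takes a point from camera to world coordinates). Camera axes: x right, y up, looking along -z (the intrinsics and any distortion apply to the point x, -y, -z); pixel columns grow to the right and rows downward; lengths in m; the calibration is good to about 2 mm. A picture is of the moment at which its call begins: read the wrist's pose just before it. camera_params takes no time and is no camera call; for the wrist camera it gives the pose at the moment of the call.
- robot.finish_job(): hands the job in; it is judged then, once.
The state is a dict: "t": time; "q": joint angles; "joint_vel": joint speeds; "joint_torque": joint torques, N m; "tcp_pos": TCP position; "tool_rot": TCP orientation; "contact_force": force on the tool from outside, world axes, zero at the start; "moment": the same for the moment, N m; "width": finger opening in m; "grasp_force": force on a finger pad.
Only numpy, scipy, OpenCV 4.12 (cv2) and the standard library are available. Lean on these libraries where they do the work, as an engineer would, in place of code of your own. Each camera call takes 0.05 s, during which the arm holds its last target. There are 200 camera calls.

## Working session

There is one attempt and no reset: what is moved stays moved. The work goes in short steps, Python scripts to look and compute and a tool call to move; the robot and the scene stay as the last step left them, time stands still between calls to the robot, and variables do not carry over. Pictures are saved under pics/ and viewed, at most 10 in all, crops included, and the job is handed in when it is done.

Besides the shell and the picture viewer there is one more tool, called after "Call:" as name(argument=value, ...), one argument or row to a line, values as JSON. apply_moves: Moves the arm, as the interface text tells. Its arguments: {"type":"object","properties":{"commands":{"type":"array","items":{"type":"array","items":{"type":"number"}}}},"required":["commands"]}

```bash
mkdir -p pics
cat > h.py <<'E'
import numpy as np, cv2
from workcell import state, vision, robot
from scipy.spatial.transform import Rotation as R
def snap(n, save=None):
    p=vision.camera_params(n); im,d=vision.snapshot(n)
    if save: cv2.imwrite(f'pics/{save}.png',im)
    return im,d,p
def rays(uv,p):
    f=240/np.tan(np.radians(p['vertical_fov'])/2)
    uv=np.atleast_2d(uv).astype(float)
    K=np.array([[f,0,p['cx']],[0,f,p['cy']],[0,0,1]])
    s=cv2.undistortPointsIter(uv[:,None],K,np.array([p['k1'],0,0,0.]),None,None,(3,50,1e-10))[:,0]
    return np.c_[s[:,0],-s[:,1],-np.ones(len(s))]     # camera axes, unit depth
def onplane(uv,p,z):
    d=rays(uv,p)@p['T'][:3,:3].T; o=p['T'][:3,3]
    return o+d*((z-o[2])/d[:,2])[:,None]
def cloud(d,p):
    v,u=np.mgrid[0:480,0:640]; r=rays(np.c_[u.ravel(),v.ravel()],p)*d.reshape(-1,1)
    P=r@p['T'][:3,:3].T+p['T'][:3,3]; P[d.ravel()==0]=np.nan
    return P.reshape(480,640,3)
E
python3 - <<'E'
from h import *
s=state(); print({k:np.round(v,3) for k,v in s.items()})
ims=[]
for n in ('scene','top','wrist'):
    im,d,p=snap(n,n+'0'); np.savez(n+'0',im=im,d=d,T=p['T'],q=[p['vertical_fov'],p['cx'],p['cy'],p['k1']])
    print(n,p['vertical_fov'],p['cx'],p['cy'],p['k1'],np.round(p['T'],3).tolist(),(d>0).mean())
E
```

```text
{'t': np.float64(0.0), 'q': array([-1.345,  0.277,  1.506, -0.   ,  1.361, -0.121]), 'joint_vel': array([-0.   ,  0.001,  0.001, -0.   ,  0.001, -0.   ]), 'joint_torque': array([ 1.0000e-03, -4.0457e+01, -2.3723e+01,  7.0000e-02,  3.4000e-02,
       -0.0000e+00]), 'tcp_pos': array([ 0.195, -0.54 ,  0.23 ]), 'tool_rot': array([-3.093, -0.542,  0.   ]), 'contact_force': array([ 1.35 , -0.067, -0.286]), 'moment': array([0.03 , 0.002, 0.05 ]), 'grasp_force': np.float64(0.0), 'width': np.float64(0.094)}
scene 53.0670123457725 321.28295506972984 243.44746634075574 0.004456309568215544 [[0.372, -0.729, 0.574, 1.208], [0.928, 0.294, -0.228, -0.273], [-0.003, 0.618, 0.786, 1.015], [0.0, 0.0, 0.0, 1.0]] 0.996103515625
top 45.31703689697919 316.6796576185258 239.36898530991067 -0.019237662783952496 [[0.021, 0.991, -0.133, 0.394], [-1.0, 0.023, 0.018, -0.006], [0.021, 0.132, 0.991, 1.485], [0.0, 0.0, 0.0, 1.0]] 0.9960677083333334
wrist 68.46845228577499 322.37383239809515 241.65820289391414 0.0013262101421268532 [[0.34, 0.912, 0.231, 0.262], [-0.941, 0.33, 0.082, -0.517], [-0.002, -0.245, 0.97, 0.384], [0.0, 0.0, 0.0, 1.0]] 0.9960904947916667
```

View pics/scene0.png

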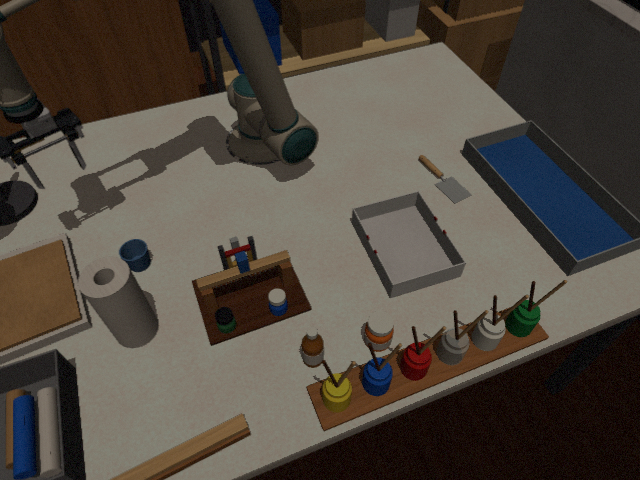

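View pics/top0.png

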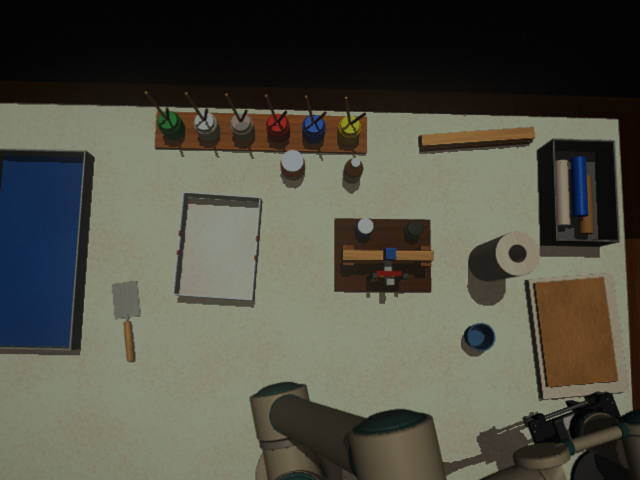

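Scene and top views: the rack is at top-view px (385,255), with the blue grip at (390,254) and the red keeper at (387,274). The tray is at (219,248), with red notch marks near (181,235–260) and (259,240–260). The jars are at (365,227) and (415,229).

```bash
cat >> h.py <<'E'
def mask(im,c):
    h=cv2.cvtColor(im,cv2.COLOR_BGR2HSV).astype(int); H,S,V=h[...,0],h[...,1],h[...,2]
    if c=='red': return ((H<6)|(H>172))&(S>140)&(V>60)
    if c=='blue': return (H>100)&(H<125)&(S>130)&(V>40)
    if c=='wood': return (H>8)&(H<22)&(S>80)&(V>110)
def blobs(m,amin=4):
    n,l,st,ce=cv2.connectedComponentsWithStats(m.astype(np.uint8),connectivity=8)
    return [(l==i,st[i,4],ce[i]) for i in range(1,n) if st[i,4]>=amin]
E
python3 - <<'E'
from h import *
for n in ('top','scene'):
    D=np.load(n+'0.npz'); p=dict(T=D['T'],vertical_fov=D['q'][0],cx=D['q'][1],cy=D['q'][2],k1=D['q'][3])
    P=cloud(D['d'],p)
    for c in ('red','blue','wood'):
        for m,a,ce in blobs(mask(D['im'],c)):
            X=P[m]; X=X[~np.isnan(X[:,0])]; md=np.median(X,0)
            if 0.3<md[0]<0.75 and -.3<md[1]<.45 and len(X)>3: 
                e=''
                if c=='wood' and a>200:
                    t=X[X[:,2]>np.percentile(X[:,2],60)-.004]; w,v=np.linalg.eigh(np.cov(t[:,:2].T)); e=(t.mean(0).round(4),v[:,1].round(4))
                print(n,c,a,ce.round(1),md.round(4),X.min(0).round(3),X.max(0).round(3),e)
    # tray rim
    z=P[...,2]; m=(z>.045)&(z<.07)&(P[...,0]>.25)&(P[...,0]<.65)&(P[...,1]>.05)&(P[...,1]<.40)
    b=max(blobs(m),key=lambda b:b[1]) ; X=P[b[0]]
    print(n,'tray',cv2.minAreaRect((X[:,:2]*1000).astype(np.float32)),np.median(X[:,2]))
E
```

```text
top red 120 [389.4 272.9] [ 0.4997 -0.2062  0.1218] [ 0.494 -0.234  0.116] [ 0.505 -0.176  0.129] 
top blue 110 [390.5 253. ] [ 0.5441 -0.204   0.1523] [ 0.532 -0.215  0.147] [ 0.557 -0.193  0.158] 
top wood 375 [362.  254.7] [ 0.5435 -0.1415  0.1065] [ 0.532 -0.191  0.098] [ 0.555 -0.096  0.115] (array([ 0.5435, -0.1421,  0.1072]), array([-3.e-04,  1.e+00]))
top wood 327 [414.5 254.9] [ 0.5459 -0.2698  0.1065] [ 0.535 -0.339 -0.004] [ 0.557 -0.223  0.114] (array([ 0.5456, -0.2682,  0.1073]), array([-0.0112,  0.9999]))
top wood 123 [127.8 339.2] [0.3295 0.4343 0.0194] [0.278 0.425 0.012] [0.369 0.445 0.027] 
top tray ((539.7093505859375, 217.8988037109375), (197.5769500732422, 210.61805725097656), 87.31372833251953) 0.05809330783442712
scene red 103 [237.4 249.3] [ 0.4984 -0.203   0.122 ] [ 0.481 -0.232  0.109] [ 0.506 -0.175  0.127] 
scene blue 186 [242. 261.] [ 0.5546 -0.2047  0.1496] [ 0.53  -0.215  0.107] [ 0.559 -0.192  0.157] 
scene blue 160 [278.5 308.9] [ 0.6377 -0.1559  0.0384] [ 0.617 -0.173  0.014] [ 0.643 -0.132  0.055] 
scene wood 53 [434.5 167.6] [0.3384 0.4372 0.0194] [0.306 0.429 0.014] [0.368 0.445 0.025] 
scene wood 247 [267.8 260.5] [ 0.5454 -0.1467  0.1069] [ 0.45  -0.189 -0.002] [ 0.555 -0.094  0.112] (array([ 0.545 , -0.1453,  0.1069]), array([0.0147, 0.9999]))
scene wood 4 [233.5 262.2] [ 0.4965 -0.2194  0.0756] [ 0.493 -0.221  0.075] [ 0.499 -0.217  0.076] 
scene wood 214 [219.8 276.5] [ 0.5485 -0.2585  0.1066] [ 0.532 -0.309  0.102] [ 0.557 -0.219  0.111] (array([ 0.547 , -0.2603,  0.1066]), array([-0.0634,  0.998 ]))
scene tray ((542.0504150390625, 218.22483825683594), (199.6672821044922, 223.07342529296875), 87.5215835571289) 0.0546960958679486
```

Call:
apply_moves(
  commands=[
    [0,0,-44,0.11,-1],
    [0,0,-44,0.11,-1],
    [0,0,-44,0.11,-1],
    [15,-18,0,0,-1],
    [30,-36,0,0,-1],
    [30,-36,0,0,-1],
    [30,-36,0,0,-1],
    [30,-36,0,0,-1],
    [30,-36,0,0,-1],
    [30,-36,0,0,-1],
  ],
)

```text
t: 1.15
tcp_pos: [0.3872, -0.3018, 0.3623]
tool_rot: [-3.141, -0.026, -0.0]
contact_force: [0.6, -0.6, 0.6]
width: 0.0938
grasp_force: 0.0
```

Call:
apply_moves(
  commands=[
    [30,-36,0,0,-1],
    [30,-36,0,0,-1],
    [20,-24,0,0,-1],
    [0,0,0,0,-1],
    [0,0,0,0,-1],
    [0,0,0,0,-1],
  ],
)

```text
t: 1.75
tcp_pos: [0.4642, -0.207, 0.3623]
tool_rot: [3.141, 0.025, -0.001]
contact_force: [0.8, 0.6, 0.9]
width: 0.0939
grasp_force: 0.0
```

```bash
cat > look.py <<'E'
import sys
from h import *
s=state(); print('t',round(float(s['t']),2),s['tcp_pos'].round(4),s['tool_rot'].round(4)); name=sys.argv[1]
im,d,p=snap('wrist',name); np.savez(name,im=im,d=d,T=p['T'],q=[p['vertical_fov'],p['cx'],p['cy'],p['k1']])
print(p['T'].round(3).tolist())
E
python3 look.py w1
```

```text
t 1.75 [ 0.4642 -0.207   0.3623] [ 3.141e+00  2.480e-02 -1.300e-03]
[[0.016, 0.969, 0.246, 0.535], [-1.0, 0.015, 0.005, -0.206], [0.001, -0.246, 0.969, 0.517], [0.0, 0.0, 0.0, 1.0]]
```

View pics/w1.png

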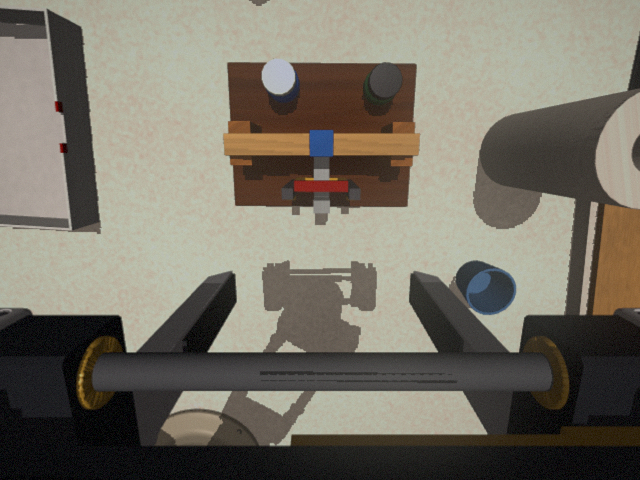

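Wrist view: blue grip top at (321,143), wooden bar (224–418,143), red keeper (320,186) with the hook end below it at (321,215), jars at (279,75) and (385,80). I'll take a second wrist view from further out and lower.

Call:
apply_moves(
  commands=[
    [20,0,15,0,-1],
    [40,0,20,0,-1],
    [40,0,20,0,-1],
    [20,0,15,0,-1],
    [0,0,0,0,-1],
    [0,0,0,0,-1],
    [0,0,0,0,-1],
  ],
)

```text
t: 2.5
tcp_pos: [0.5839, -0.2051, 0.2938]
tool_rot: [3.141, 0.024, 0.002]
contact_force: [-0.7, 0.3, 0.0]
width: 0.0943
grasp_force: 0.0
```

```bash
python3 look.py w2
cat > meas.py <<'E'
from h import *
def load(n):
    D=np.load(n+'.npz'); return D['im'],D['d'],dict(T=D['T'],vertical_fov=D['q'][0],cx=D['q'][1],cy=D['q'][2],k1=D['q'][3])
if __name__=='__main__':
  for n in ('w1','w2'):
    im,d,p=load(n); P=cloud(d,p)
    for c in ('red','blue'):
        for m,a,ce in blobs(mask(im,c),40):
            X=P[m]; X=X[~np.isnan(X[:,0])]; md=np.median(X,0)
            if .35<md[0]<.7 and -.35<md[1]<.4 and md[2]>.03:
                r=cv2.minAreaRect(np.argwhere(m)[:,::-1].astype(np.float32))
                print(n,c,a,ce.round(1),md.round(4),np.percentile(X,[2,98],0).round(4).tolist(),[np.round(q,1) for q in r])
    # bar top
    z=P[...,2]; m=mask(im,'wood')&(abs(z-.106)<.005); X=P[m]; v=cv2.minAreaRect((X[:,:2]*1e4).astype(np.float32)); print(n,'bar',np.round(v[0],0),np.round(v[1],0),round(v[2],2),np.median(X[:,2]),len(X))
    k=np.polyfit(X[:,1],X[:,0],1); print('yaw deg',np.degrees(-np.arctan(k[0])),'x at y mid',np.polyval(k,-.2045))
E
python3 meas.py
```

```text
t 2.5 [ 0.5839 -0.2051  0.2938] [3.1405e+00 2.4000e-02 1.5000e-03]
[[0.015, 0.97, 0.244, 0.655], [-1.0, 0.014, 0.005, -0.204], [0.001, -0.244, 0.97, 0.448], [0.0, 0.0, 0.0, 1.0]]
w1 red 598 [320.4 186. ] [ 0.4988 -0.2044  0.1219] [[0.4929, -0.2333, 0.1202], [0.5045, -0.1765, 0.1236]] [array([320.5, 185.5]), array([11., 53.]), np.float64(90.0)]
w1 blue 597 [321.  142.5] [ 0.5444 -0.2048  0.1523] [[0.5324, -0.2158, 0.1506], [0.5563, -0.1939, 0.154]] [array([321. , 142.5]), array([25., 22.]), np.float64(90.0)]
w1 bar [ 5446. -2047.] [ 229. 2196.] 0.9 0.10626731602206624 3743
yaw deg 0.8813263820184654 x at y mid 0.5445521789664655
w2 red 551 [320.5 312.3] [ 0.4992 -0.2055  0.122 ] [[0.4938, -0.2336, 0.1207], [0.5047, -0.1764, 0.1235]] [array([320.5, 312. ]), array([10., 59.]), np.float64(90.0)]
w2 blue 76 [287.  172.2] [ 0.6353 -0.1667  0.0427] [[0.6156, -0.1739, 0.0396], [0.6416, -0.1497, 0.0448]] [array([286.6, 173.7]), array([32.6,  9.8]), np.float64(47.5)]
w2 blue 352 [320.7 273.1] [ 0.5514 -0.2048  0.1524] [[0.5448, -0.2155, 0.1505], [0.5572, -0.194, 0.154]] [array([320.8, 273.4]), array([16.4, 26.1]), np.float64(87.0)]
w2 blue 110 [319.9 288.7] [ 0.5365 -0.2033  0.1524] [[0.5333, -0.2157, 0.1509], [0.5404, -0.1943, 0.1539]] [array([320.5, 288.5]), array([ 9., 25.]), np.float64(90.0)]
w2 bar [ 5444. -2050.] [ 236. 2196.] 0.85 0.10638131833715392 3462
yaw deg 0.7527469760213189 x at y mid 0.5461103618008236
```

View pics/w2.png

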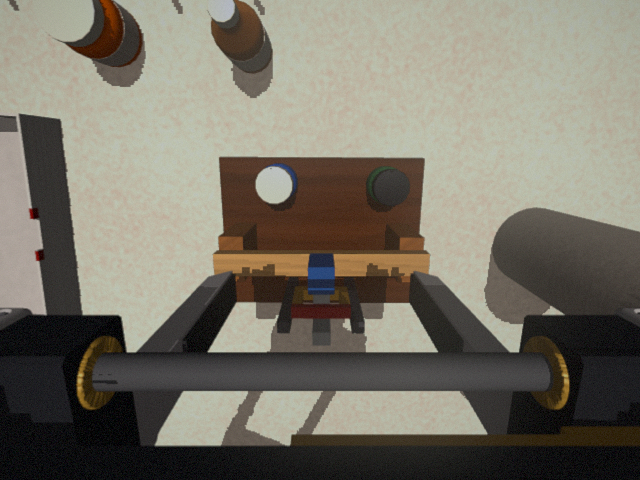

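Call:
apply_moves(
  commands=[
    [-10,0,0,0,-1],
    [-20,-1,20,0,-1],
    [-9.3,0,30,0,-1],
    [0,0,30,0,-1],
    [0,0,30,0,-1],
    [0,0,20,0,-1],
    [0,0,15,0,-1],
    [0,0,0,0,-1],
    [0,0,0,0,-1],
    [0,0,0,0,-1],
  ],
)

```text
t: 3.55
tcp_pos: [0.546, -0.2044, 0.1491]
tool_rot: [3.14, 0.026, 0.004]
contact_force: [-0.2, -0.1, 0.4]
width: 0.094
grasp_force: 0.0
```

```bash
python3 look.py w3
python3 - <<'E'
from meas import *
im,d,p=load('w3'); P=cloud(d,p)
for m,a,ce in blobs(mask(im,'blue'),100):
    X=P[m]; X=X[~np.isnan(X[:,0])]; print(a,ce,np.median(X,0).round(4),np.percentile(X,[2,98],0).round(4).tolist())
E
```

```text
t 3.55 [ 0.546  -0.2044  0.1491] [3.14   0.0261 0.0039]
[[0.016, 0.97, 0.242, 0.616], [-1.0, 0.016, 0.006, -0.203], [0.002, -0.243, 0.97, 0.304], [0.0, 0.0, 0.0, 1.0]]
125 [275.352 134.848] [ 0.6292 -0.1713  0.0425] [[0.6162, -0.1738, 0.0398], [0.64, -0.1608, 0.0451]]
2322 [322.45564169 310.99655469] [ 0.5448 -0.2047  0.1524] [[0.5327, -0.2157, 0.151], [0.5571, -0.1937, 0.1536]]
```

View pics/w3.png

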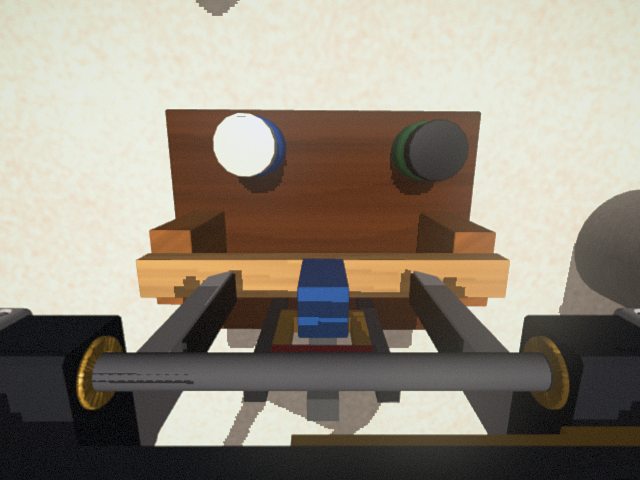

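Third view: block (322,311) sits centred between the open fingers (235–415), and the bar is below them. I'll lower and close.

Call:
apply_moves(
  commands=[
    [-1,0,5,0,-1],
    [0,0,4,0,-1],
    [0,0,3,0,-1],
    [0,0,0,0,0.3],
    [0,0,0,0,0.4],
    [0,0,0,0,0.45],
    [0,0,0,0,0.5],
    [0,0,0,0,0.5],
    [0,0,0,0,0.5],
    [0,0,0,0,0.5],
  ],
)

```text
t: 4.6
tcp_pos: [0.5446, -0.2039, 0.1355]
tool_rot: [3.141, 0.026, 0.0]
contact_force: [0.2, 0.1, -0.6]
width: 0.0411
grasp_force: 0.0
```

Call:
apply_moves(
  commands=[
    [0,0,0,0,0.52],
    [0,0,0,0,0.52],
    [0,0,0,0,0.52],
    [0,0,0,0,0.52],
  ],
)

```text
t: 5.0
tcp_pos: [0.5445, -0.2041, 0.1355]
tool_rot: [3.141, 0.026, 0.0]
contact_force: [-0.3, -0.8, -0.1]
width: 0.0235
grasp_force: 30.0
```

Call:
apply_moves(
  commands=[
    [0,0,-1.5,0,0.6],
    [-0.5,0,-2.5,0,0.6],
    [-0.5,0,-2.5,0,0.6],
    [-1,0,-2.5,0,0.6],
    [0,0,-1,0,0.6],
    [0,0,0,0,0.6],
    [0,0,0,0,0.6],
  ],
)

```text
t: 5.7
tcp_pos: [0.5425, -0.2039, 0.1455]
tool_rot: [3.141, 0.026, 0.0]
contact_force: [0.2, 1.3, -1.8]
width: 0.024
grasp_force: 30.0
```

Call:
apply_moves(
  commands=[
    [0,0,-0.4,0,0.6],
    [0,0,-0.4,0,0.6],
    [0,0,-0.4,0,0.6],
    [0,0,-0.4,0,0.6],
    [0,0,-0.4,0,0.6],
    [0,0,-0.4,0,0.6],
  ],
)

```text
t: 6.3
tcp_pos: [0.5425, -0.2039, 0.1479]
tool_rot: [3.141, 0.026, 0.0]
contact_force: [0.3, -0.4, -2.2]
width: 0.0241
grasp_force: 30.0
```

```bash
cat > st.py <<'E'
from h import *
s=state(); print({k:np.round(s[k],3).tolist() for k in ('t','tcp_pos','tool_rot','contact_force','moment','width','grasp_force')})
E
python3 st.py
```

```text
{'t': 6.3, 'tcp_pos': [0.543, -0.204, 0.148], 'tool_rot': [3.141, 0.026, 0.0], 'contact_force': [0.313, -0.433, -2.234], 'moment': [0.026, 0.021, -0.017], 'width': 0.024, 'grasp_force': 29.999}
```

Call:
apply_moves(
  commands=[
    [0,0,-0.4,0,0.6],
    [0,0,-0.4,0,0.6],
    [0,0,-0.4,0,0.6],
    [0,0,-0.4,0,0.6],
  ],
)

```text
t: 6.7
tcp_pos: [0.5425, -0.2039, 0.1491]
tool_rot: [-3.141, -0.026, 0.0]
contact_force: [0.7, -0.2, -6.7]
width: 0.0242
grasp_force: 30.0
```

Call:
apply_moves(
  commands=[
    [0,0,-0.4,0,0.6],
    [0,0,-0.4,0,0.6],
  ],
)

```text
t: 6.9
tcp_pos: [0.5424, -0.2039, 0.1492]
tool_rot: [-3.141, -0.026, 0.001]
contact_force: [1.0, -1.1, -11.2]
width: 0.0237
grasp_force: 30.0
```

Call:
apply_moves(
  commands=[
    [0,0,-0.4,0,0.6],
    [0,0,-0.4,0,0.6],
  ],
)

```text
t: 7.1
tcp_pos: [0.5419, -0.2039, 0.1499]
tool_rot: [-3.141, -0.027, 0.003]
contact_force: [-0.3, -0.8, -13.5]
width: 0.0239
grasp_force: 30.0
```

Call:
apply_moves(
  commands=[
    [0,0,-0.3,0,0.6],
    [0,0,-0.2,0,0.6],
    [0,0,0,0,0.6],
  ],
)

```text
t: 7.4
tcp_pos: [0.5412, -0.2038, 0.1507]
tool_rot: [-3.141, -0.027, 0.005]
contact_force: [-1.3, -2.1, -16.2]
width: 0.0242
grasp_force: 30.0
```

```bash
python3 st.py; python3 look.py w4
python3 - <<'E'
from meas import *
im,d,p=load('w4'); P=cloud(d,p)
z=P[...,2]; m=mask(im,'wood')&(z>.1)&(P[...,0]>.5)&(P[...,0]<.6)
X=P[m]; X=X[abs(X[:,2]-np.median(X[:,2]))<.012]
A=np.c_[X[:,:2]-[.5446,-.2048],np.ones(len(X))]
for _ in range(3):
    c,*_=np.linalg.lstsq(A,X[:,2],rcond=None); r=abs(A@c-X[:,2])<.002; A,X=A[r],X[r]
print(c,len(X),'tilt deg',np.degrees(np.arctan(c[:2])))
E
```

```text
{'t': 7.4, 'tcp_pos': [0.541, -0.204, 0.151], 'tool_rot': [-3.141, -0.027, 0.005], 'contact_force': [-1.314, -2.13, -16.181], 'moment': [-0.431, -0.187, 0.065], 'width': 0.024, 'grasp_force': 29.996}
t 7.4 [ 0.5412 -0.2038  0.1507] [-3.141  -0.0267  0.0049]
[[0.017, 0.969, 0.248, 0.612], [-1.0, 0.016, 0.004, -0.203], [-0.0, -0.248, 0.969, 0.305], [0.0, 0.0, 0.0, 1.0]]
[-0.03698261 -0.00040581  0.12097391] 8924 tilt deg [-2.11798214 -0.02325129]
```

Run:
```python
from h import *
a,_,_=snap('scene'); b,_,_=snap('top')
c=np.hstack([cv2.resize(a[210:330,170:330],None,fx=2.5,fy=2.5,interpolation=2),cv2.resize(b[200:320,320:480],None,fx=2.5,fy=2.5,interpolation=2)])
cv2.imwrite('pics/c1.png',c); print(c.shape)
for _ in range(3): s=state(); print(s['moment'].round(3),s['contact_force'].round(2),s['t'])
```

```text
(300, 800, 3)
[-0.455 -0.043  0.042] [ -3.64  -2.46 -17.49] 7.55
[-0.455 -0.043  0.042] [ -3.64  -2.46 -17.49] 7.55
[-0.455 -0.043  0.042] [ -3.64  -2.46 -17.49] 7.55
```

View pics/c1.png

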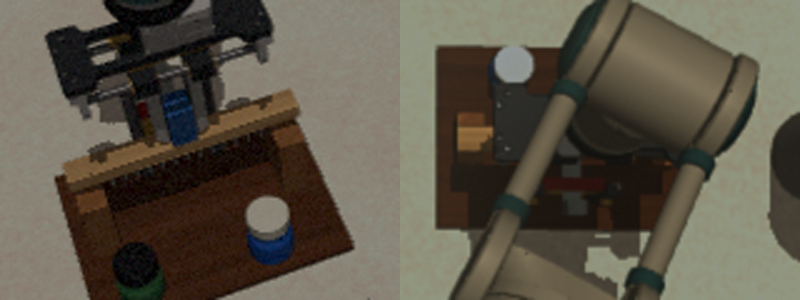

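View pics/w4.png

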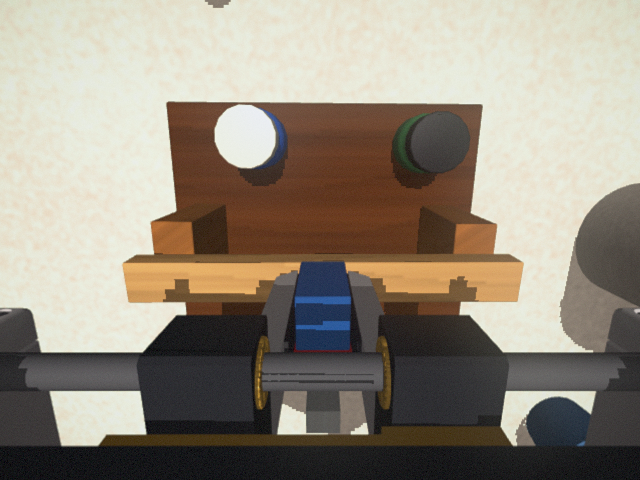

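Views: the bar still looks level and lifted about 15 mm. The block is in the jaws at (323,305) and the jars are untouched. I'll measure the bar's tilt from its top face in both wrist pictures.

```bash
cat > tilt.py <<'E'
import sys
from meas import *
def tilt(n):
    im,d,p=load(n); P=cloud(d,p); s=p['T'][:3,3]
    out={}
    for nm,m in (('bar',mask(im,'wood')),('blue',mask(im,'blue'))):
        m=m&(P[...,0]>.45)&(P[...,0]<.62)&(abs(P[...,1]+.2048)<.115)&(P[...,2]>.098)
        X=P[m]; rng=np.random.default_rng(0); best=None
        for _ in range(300):           # RANSAC plane
            a=X[rng.choice(len(X),3)]; nn=np.cross(a[1]-a[0],a[2]-a[0]); L=np.linalg.norm(nn)
            if L<1e-6: continue
            i=abs((X-a[0])@nn/L)<.0012
            if best is None or i.sum()>best.sum(): best=i
        Y=X[best]; c=Y.mean(0); v=np.linalg.svd(Y-c,full_matrices=False)[2][2]; v*=np.sign(v[2])
        print(n,nm,len(X),len(Y),'centre',c.round(4),'normal',v.round(3),'tilt',round(float(np.degrees(np.arctan2(-v[0],v[2]))),2))
for n in sys.argv[1:]: tilt(n)
E
python3 tilt.py w3 w4
```

```text
w3 bar 11554 9493 centre [ 0.5463 -0.2058  0.1063] normal [0.002 0.001 1.   ] tilt -0.12
w3 blue 2414 2185 centre [ 0.545  -0.2047  0.1524] normal [ 0.003 -0.003  1.   ] tilt -0.19
w4 bar 14181 10770 centre [ 0.5442 -0.2071  0.1213] normal [-0.023 -0.001  1.   ] tilt 1.32
w4 blue 4211 2856 centre [ 0.5416 -0.2039  0.1672] normal [-0.029 -0.001  1.   ] tilt 1.65
```

Call:
apply_moves(
  commands=[
    [0,0,1.2,0,0.6],
    [0.5,0,0.8,0,0.6],
    [0.8,0,0.4,0,0.6],
    [0.9,0,0,0,0.6],
    [0.9,0,0,0,0.6],
    [0.9,0,0,0,0.6],
    [0.9,0,0,0,0.6],
    [0.9,0,0,0,0.6],
    [0.6,0,0,0,0.6],
    [0.3,0,0,0,0.6],
  ],
)

```text
t: 8.55
tcp_pos: [0.5493, -0.2038, 0.1491]
tool_rot: [3.141, 0.026, 0.0]
contact_force: [0.5, 0.1, -1.6]
width: 0.024
grasp_force: 30.0
```

Call:
apply_moves(
  commands=[
    [0,0,-0.4,0,0.6],
    [0,0,-0.4,0,0.6],
    [0,0,-0.4,0,0.6],
  ],
)

```text
t: 8.85
tcp_pos: [0.5492, -0.2038, 0.1504]
tool_rot: [3.141, 0.026, -0.0]
contact_force: [1.6, -0.7, -2.5]
width: 0.0238
grasp_force: 30.0
```

Call:
apply_moves(
  commands=[
    [0,0,-0.4,0,0.6],
    [0,0,-0.4,0,0.6],
    [0,0,-0.4,0,0.6],
  ],
)

```text
t: 9.15
tcp_pos: [0.5491, -0.2038, 0.151]
tool_rot: [-3.141, -0.026, 0.0]
contact_force: [0.2, -0.3, -7.4]
width: 0.0234
grasp_force: 30.0
```

```bash
python3 look.py w5; python3 tilt.py w5; python3 st.py
```

```text
t 9.15 [ 0.5491 -0.2038  0.151 ] [-3.1414e+00 -2.6300e-02  5.0000e-04]
[[0.017, 0.969, 0.245, 0.62], [-1.0, 0.016, 0.004, -0.203], [0.0, -0.245, 0.969, 0.306], [0.0, 0.0, 0.0, 1.0]]
w5 bar 14235 10781 centre [ 0.5522 -0.207   0.1216] normal [-0.027 -0.001  1.   ] tilt 1.55
w5 blue 4202 2854 centre [ 0.5495 -0.204   0.1676] normal [-0.028  0.006  1.   ] tilt 1.59
{'t': 9.2, 'tcp_pos': [0.549, -0.204, 0.151], 'tool_rot': [-3.141, -0.026, 0.001], 'contact_force': [0.288, -0.143, -6.082], 'moment': [-0.068, -0.3, -0.025], 'width': 0.024, 'grasp_force': 29.997}
```

Call:
apply_moves(
  commands=[
    [-0.3,0,-0.5,0,0.6],
    [-0.3,0,-0.5,0,0.6],
    [-0.4,0,-0.5,0,0.6],
    [-0.4,0,-0.5,0,0.6],
    [-0.4,0,-0.5,0,0.6],
  ],
)

```text
t: 9.7
tcp_pos: [0.5469, -0.2038, 0.1535]
tool_rot: [-3.141, -0.027, 0.002]
contact_force: [0.9, -1.1, -13.2]
width: 0.0237
grasp_force: 30.0
```

```bash
python3 st.py
```

```text
{'t': 9.7, 'tcp_pos': [0.547, -0.204, 0.154], 'tool_rot': [-3.141, -0.027, 0.002], 'contact_force': [0.941, -1.078, -13.181], 'moment': [-0.235, -0.582, 0.047], 'width': 0.024, 'grasp_force': 29.997}
```

Call:
apply_moves(
  commands=[
    [-0.5,0,-0.5,0,0.6],
    [-0.5,0,-0.5,0,0.6],
    [-0.5,0,-0.5,0,0.6],
    [-0.5,0,-0.5,0,0.6],
  ],
)

```text
t: 10.1
tcp_pos: [0.5448, -0.2038, 0.1558]
tool_rot: [-3.141, -0.027, 0.002]
contact_force: [-0.5, -1.7, -14.3]
width: 0.0236
grasp_force: 30.0
```

```bash
python3 look.py w6; python3 tilt.py w6; python3 st.py
```

```text
t 10.1 [ 0.5448 -0.2038  0.1558] [-3.1413e+00 -2.6500e-02  2.0000e-03]
[[0.017, 0.969, 0.246, 0.616], [-1.0, 0.016, 0.004, -0.203], [0.0, -0.246, 0.969, 0.31], [0.0, 0.0, 0.0, 1.0]]
w6 bar 15750 11530 centre [ 0.5509 -0.2054  0.1258] normal [-0.109 -0.001  0.994] tilt 6.26
w6 blue 4607 2697 centre [ 0.5449 -0.204   0.1714] normal [-0.106 -0.004  0.994] tilt 6.11
{'t': 10.15, 'tcp_pos': [0.545, -0.204, 0.156], 'tool_rot': [-3.141, -0.026, 0.002], 'contact_force': [-0.671, -1.273, -14.799], 'moment': [-0.326, -0.276, 0.108], 'width': 0.024, 'grasp_force': 29.997}
```

Call:
apply_moves(
  commands=[
    [-0.6,0,-0.4,0,0.6],
    [-0.6,0,-0.4,0,0.6],
    [-0.6,0,-0.5,0,0.6],
    [-0.6,0,-0.5,0,0.6],
    [-0.6,0,-0.5,0,0.6],
    [-0.6,0,-0.5,0,0.6],
  ],
)

```text
t: 10.75
tcp_pos: [0.5418, -0.2039, 0.1589]
tool_rot: [-3.141, -0.026, -0.0]
contact_force: [-0.0, -1.3, -14.7]
width: 0.024
grasp_force: 30.0
```

Call:
apply_moves(
  commands=[
    [-0.6,0,-0.5,0,0.6],
    [-0.6,0,-0.5,0,0.6],
    [-0.6,0,-0.5,0,0.6],
    [-0.6,0,-0.5,0,0.6],
  ],
)

```text
t: 11.15
tcp_pos: [0.5395, -0.2039, 0.1609]
tool_rot: [3.141, 0.026, 0.001]
contact_force: [0.2, -0.9, -14.9]
width: 0.0241
grasp_force: 30.0
```

```bash
python3 look.py w7; python3 tilt.py w7; python3 st.py
```

```text
t 11.15 [ 0.5395 -0.2039  0.1609] [3.1414e+00 2.6300e-02 5.0000e-04]
[[0.017, 0.969, 0.245, 0.61], [-1.0, 0.016, 0.004, -0.203], [0.0, -0.245, 0.97, 0.316], [0.0, 0.0, 0.0, 1.0]]
w7 bar 16805 11722 centre [ 0.5494 -0.205   0.1306] normal [-0.211 -0.003  0.977] tilt 12.18
w7 blue 4829 2575 centre [ 0.5541 -0.2038  0.1605] normal [0.974 0.014 0.228] tilt -76.83
{'t': 11.2, 'tcp_pos': [0.539, -0.204, 0.161], 'tool_rot': [3.141, 0.026, 0.001], 'contact_force': [0.273, -0.87, -14.586], 'moment': [-0.265, -0.527, 0.026], 'width': 0.024, 'grasp_force': 29.996}
```

Call:
apply_moves(
  commands=[
    [-0.6,0,-0.5,0,0.6],
    [-0.6,0,-0.5,0,0.6],
    [-0.6,0,-0.5,0,0.6],
    [-0.6,0,-0.5,0,0.6],
    [-0.6,0,-0.5,0,0.6],
    [-0.6,0,-0.5,0,0.6],
    [-0.6,0,-0.5,0,0.6],
  ],
)

```text
t: 11.9
tcp_pos: [0.5352, -0.204, 0.1644]
tool_rot: [3.141, 0.026, 0.0]
contact_force: [1.1, -1.5, -14.1]
width: 0.0236
grasp_force: 30.0
```

Call:
apply_moves(
  commands=[
    [-0.6,0,-0.5,0,0.6],
    [-0.6,0,-0.5,0,0.6],
    [-0.6,0,-0.5,0,0.6],
    [-0.6,0,-0.4,0,0.6],
    [-0.6,0,-0.4,0,0.6],
    [-0.6,0,-0.4,0,0.6],
    [-0.6,0,-0.4,0,0.6],
    [-0.6,0,-0.4,0,0.6],
  ],
)

```text
t: 12.7
tcp_pos: [0.5303, -0.2041, 0.1678]
tool_rot: [-3.141, -0.026, 0.0]
contact_force: [1.0, -1.4, -17.0]
width: 0.024
grasp_force: 30.0
```

```bash
cat > pose.py <<'E'
import sys
from meas import *
# comb pose from bar top plane (bias-corrected centre not used: use bar edges' midpoint along slope)
def pose(n):
    im,d,p=load(n); P=cloud(d,p); s=state(); y0=s['tcp_pos'][1]; x0=s['tcp_pos'][0]
    m=mask(im,'wood')&(abs(P[...,0]-x0)<.1)&(abs(P[...,1]-y0)<.115)&(P[...,2]>.08)
    m&=abs(P[...,1]-y0)>.04
    X=P[m]; rng=np.random.default_rng(0); best=None
    for _ in range(500):
        a=X[rng.choice(len(X),3)]; nn=np.cross(a[1]-a[0],a[2]-a[0]); L=np.linalg.norm(nn)
        if L<1e-7 or abs(nn[2])/L<.5: continue
        i=abs((X-a[0])@nn/L)<.001
        if best is None or i.sum()>best.sum(): best=i
    Y=X[best]; c=Y.mean(0); v=np.linalg.svd(Y-c,full_matrices=False)[2][2]; v*=np.sign(v[2]); th=np.arctan2(-v[0],v[2])
    e=np.array([np.cos(th),0,np.sin(th)]); t=(Y-c)@e; lo,hi=np.percentile(t,[1,99])
    o=c+e*(lo+hi)/2-.016*v
    g=s['tcp_pos']-[0,0,.006]-o; Rl=np.array([[np.cos(th),np.sin(th)],[-np.sin(th),np.cos(th)]])
    K=(np.array([.5046,.1135])-o[[0,2]])
    print(n,len(Y),'th',round(float(np.degrees(th)),2),'origin',(o*1e3).round(1),'span',round((hi-lo)*1e3,1),'grasp local',(Rl@g[[0,2]]*1e3).round(1),'K local',(Rl@K*1e3).round(1),'ny',v[1].round(3))
for n in sys.argv[1:]: pose(n)
E
python3 look.py w8; python3 pose.py w8; python3 st.py
```

```text
t 12.7 [ 0.5303 -0.2041  0.1678] [-3.1414e+00 -2.6500e-02  3.0000e-04]
[[0.017, 0.969, 0.245, 0.601], [-1.0, 0.016, 0.004, -0.203], [0.0, -0.245, 0.97, 0.322], [0.0, 0.0, 0.0, 1.0]]
w8 8241 th 21.58 origin [ 551.  -204.9  122.2] span 25.4 grasp local [-4.7 44.5] K local [-46.4   8.9] ny -0.006
{'t': 12.75, 'tcp_pos': [0.53, -0.204, 0.168], 'tool_rot': [3.141, 0.026, -0.0], 'contact_force': [1.765, -1.715, -16.921], 'moment': [-0.251, -0.553, 0.016], 'width': 0.024, 'grasp_force': 29.996}
```

Call:
apply_moves(
  commands=[
    [-0.5,0,-0.2,0,0.6],
    [-0.5,0,-0.2,0,0.6],
    [-0.5,0,-0.2,0,0.6],
    [-0.5,0,-0.2,0,0.6],
    [-0.6,0,-0.25,0,0.6],
    [-0.6,0,-0.25,0,0.6],
    [-0.6,0,-0.25,0,0.6],
    [-0.6,0,-0.25,0,0.6],
  ],
)

```text
t: 13.55
tcp_pos: [0.5264, -0.2042, 0.17]
tool_rot: [3.141, 0.026, 0.002]
contact_force: [3.3, -0.9, -15.7]
width: 0.024
grasp_force: 30.0
```

```bash
python3 look.py w9; python3 pose.py w9; python3 st.py
```

```text
t 13.55 [ 0.5264 -0.2042  0.17  ] [3.1413e+00 2.6300e-02 1.8000e-03]
[[0.017, 0.97, 0.244, 0.597], [-1.0, 0.016, 0.005, -0.203], [0.001, -0.244, 0.97, 0.325], [0.0, 0.0, 0.0, 1.0]]
w9 8036 th 24.7 origin [ 550.3 -204.   125. ] span 25.3 grasp local [-5.5 45.4] K local [-46.4   8.6] ny -0.006
{'t': 13.6, 'tcp_pos': [0.526, -0.204, 0.17], 'tool_rot': [3.141, 0.026, 0.002], 'contact_force': [2.448, -0.424, -15.203], 'moment': [-0.082, -0.883, 0.008], 'width': 0.024, 'grasp_force': 29.996}
```

Call:
apply_moves(
  commands=[
    [-0.6,0,-0.25,0,0.6],
    [-0.6,0,-0.25,0,0.6],
    [-0.6,0,-0.25,0,0.6],
    [-0.6,0,-0.25,0,0.6],
    [-0.6,0,-0.25,0,0.6],
    [-0.6,0,-0.2,0,0.6],
    [-0.6,0,-0.2,0,0.6],
    [-0.6,0,-0.2,0,0.6],
    [-0.6,0,-0.2,0,0.6],
  ],
)

```text
t: 14.5
tcp_pos: [0.5211, -0.2043, 0.1721]
tool_rot: [3.141, 0.026, 0.002]
contact_force: [5.1, 0.0, -12.0]
width: 0.0238
grasp_force: 30.0
```

Call:
apply_moves(
  commands=[
    [-0.6,0,-0.2,0,0.6],
    [-0.6,0,-0.2,0,0.6],
    [-0.6,0,-0.2,0,0.6],
    [-0.6,0,-0.2,0,0.6],
    [-0.6,0,-0.2,0,0.6],
    [-0.6,0,-0.2,0,0.6],
    [-0.6,0,-0.2,0,0.6],
    [-0.6,0,-0.2,0,0.6],
  ],
)

```text
t: 15.3
tcp_pos: [0.5163, -0.2044, 0.1736]
tool_rot: [3.141, 0.026, 0.002]
contact_force: [5.8, 0.7, -12.6]
width: 0.0236
grasp_force: 30.0
```

```bash
python3 look.py w10; python3 pose.py w10; python3 st.py
```

```text
t 15.3 [ 0.5163 -0.2044  0.1736] [3.1412e+00 2.6200e-02 2.0000e-03]
[[0.017, 0.97, 0.244, 0.587], [-1.0, 0.016, 0.005, -0.203], [0.001, -0.244, 0.97, 0.328], [0.0, 0.0, 0.0, 1.0]]
w10 7736 th 32.77 origin [ 548.2 -204.4  131.1] span 25.4 grasp local [-7.1 48.1] K local [-46.2   8.9] ny -0.009
{'t': 15.35, 'tcp_pos': [0.516, -0.204, 0.174], 'tool_rot': [3.141, 0.026, 0.002], 'contact_force': [5.199, 0.581, -12.186], 'moment': [0.063, -1.347, 0.009], 'width': 0.024, 'grasp_force': 29.997}
```

Call:
apply_moves(
  commands=[
    [-0.6,0,-0.15,0,0.6],
    [-0.6,0,-0.15,0,0.6],
    [-0.6,0,-0.15,0,0.6],
    [-0.6,0,-0.15,0,0.6],
    [-0.6,0,-0.15,0,0.6],
    [-0.6,0,-0.15,0,0.6],
    [-0.6,0,-0.15,0,0.6],
    [-0.6,0,-0.15,0,0.6],
    [-0.6,0,-0.15,0,0.6],
  ],
)

```text
t: 16.25
tcp_pos: [0.5111, -0.2045, 0.1749]
tool_rot: [3.141, 0.026, 0.003]
contact_force: [5.6, 0.6, -11.8]
width: 0.0236
grasp_force: 30.0
```

Call:
apply_moves(
  commands=[
    [-0.6,0,-0.1,0,0.6],
    [-0.6,0,-0.1,0,0.6],
    [-0.6,0,-0.1,0,0.6],
    [-0.6,0,-0.1,0,0.6],
    [-0.6,0,-0.1,0,0.6],
    [-0.6,0,-0.1,0,0.6],
    [-0.6,0,-0.1,0,0.6],
    [-0.6,0,-0.1,0,0.6],
    [-0.6,0,-0.1,0,0.6],
  ],
)

```text
t: 17.15
tcp_pos: [0.5059, -0.2046, 0.1759]
tool_rot: [3.141, 0.026, 0.003]
contact_force: [7.2, 0.9, -14.6]
width: 0.0235
grasp_force: 30.0
```

```bash
python3 look.py w11; python3 pose.py w11; python3 st.py
```

```text
t 17.15 [ 0.5059 -0.2046  0.1759] [3.1411 0.0261 0.0033]
[[0.017, 0.97, 0.243, 0.576], [-1.0, 0.016, 0.005, -0.204], [0.001, -0.243, 0.97, 0.331], [0.0, 0.0, 0.0, 1.0]]
w11 7053 th 40.49 origin [ 545.7 -203.7  137.1] span 24.7 grasp local [-9.1 50.9] K local [-46.6   8.8] ny -0.011
{'t': 17.2, 'tcp_pos': [0.506, -0.205, 0.176], 'tool_rot': [3.141, 0.026, 0.003], 'contact_force': [6.189, 0.033, -13.903], 'moment': [0.062, -1.401, 0.031], 'width': 0.023, 'grasp_force': 29.996}
```

Call:
apply_moves(
  commands=[
    [-0.6,0,-0.05,0,0.6],
    [-0.6,0,0,0,0.6],
    [-0.6,0,0,0,0.6],
    [-0.6,0,0,0,0.6],
    [-0.6,0,0,0,0.6],
    [-0.6,0,0,0,0.6],
    [-0.6,0,0,0,0.6],
    [-0.6,0,0,0,0.6],
    [-0.6,0,0,0,0.6],
    [-0.6,0,0,0,0.6],
  ],
)

```text
t: 18.2
tcp_pos: [0.5004, -0.2047, 0.1764]
tool_rot: [3.141, 0.026, 0.005]
contact_force: [6.0, 0.9, -12.4]
width: 0.0238
grasp_force: 30.0
```

```bash
python3 look.py w12; python3 pose.py w12; python3 st.py
```

```text
t 18.2 [ 0.5004 -0.2047  0.1764] [3.1409 0.0261 0.0055]
[[0.016, 0.97, 0.242, 0.571], [-1.0, 0.016, 0.005, -0.204], [0.001, -0.242, 0.97, 0.331], [0.0, 0.0, 0.0, 1.0]]
w12 6921 th 44.03 origin [ 543.7 -203.9  139.5] span 25.3 grasp local [-9.7 52.3] K local [-46.2   8.4] ny -0.011
{'t': 18.25, 'tcp_pos': [0.5, -0.205, 0.176], 'tool_rot': [3.141, 0.026, 0.005], 'contact_force': [6.775, -0.294, -11.105], 'moment': [0.168, -1.447, -0.018], 'width': 0.024, 'grasp_force': 29.995}
```

View pics/w12.png

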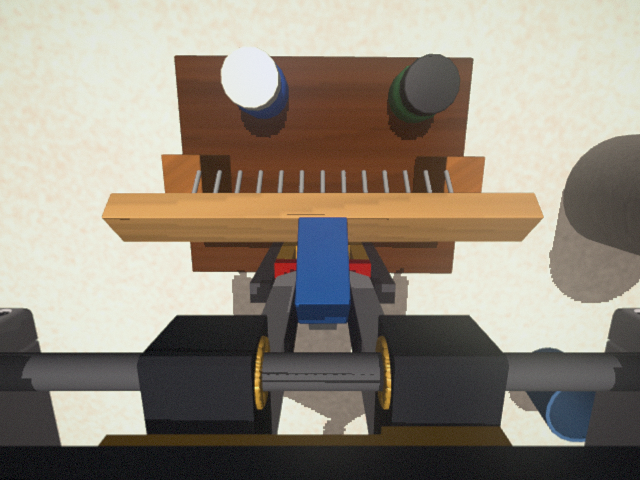

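Call:
apply_moves(
  commands=[
    [0.4,0,0.4,0,0.6],
    [0.4,0,0.4,0,0.6],
    [0.4,0,0.4,0,0.6],
    [0.3,0,-0.3,0,0.6],
    [0.3,0,-0.3,0,0.6],
    [0.3,0,-0.3,0,0.6],
    [0.3,0,-0.3,0,0.6],
    [0,0,0,0,0.6],
  ],
)

```text
t: 19.05
tcp_pos: [0.501, -0.2048, 0.1757]
tool_rot: [3.141, 0.027, -0.001]
contact_force: [1.0, -0.2, -3.0]
width: 0.0239
grasp_force: 30.0
```

```bash
python3 look.py w13; python3 pose.py w13; python3 st.py
```

```text
t 19.05 [ 0.501  -0.2048  0.1757] [ 3.141e+00  2.660e-02 -1.500e-03]
[[0.017, 0.969, 0.246, 0.572], [-1.0, 0.016, 0.005, -0.204], [0.001, -0.246, 0.969, 0.33], [0.0, 0.0, 0.0, 1.0]]
w13 6961 th 43.78 origin [ 544.  -203.9  138.7] span 24.9 grasp local [-9.7 52.2] K local [-45.9   9.1] ny -0.012
{'t': 19.1, 'tcp_pos': [0.501, -0.205, 0.176], 'tool_rot': [3.141, 0.027, -0.002], 'contact_force': [0.56, -0.829, -2.427], 'moment': [0.013, -0.345, 0.013], 'width': 0.024, 'grasp_force': 29.999}
```

Call:
apply_moves(
  commands=[
    [0.35,0,-0.16,0,0.6],
    [0.35,0,-0.16,0,0.6],
    [0.35,0,-0.16,0,0.6],
    [0.35,0,-0.16,0,0.6],
    [0.35,0,-0.16,0,0.6],
    [0.35,0,-0.16,0,0.6],
    [0.35,0,-0.16,0,0.6],
    [0.35,0,-0.16,0,0.6],
    [0,0,0,0,0.6],
  ],
)

```text
t: 20.0
tcp_pos: [0.5043, -0.2046, 0.1769]
tool_rot: [3.141, 0.026, 0.0]
contact_force: [-0.6, -0.3, -2.6]
width: 0.0234
grasp_force: 30.0
```

Call:
apply_moves(
  commands=[
    [0.33,0,0.35,0,0.6],
    [0.33,0,0.35,0,0.6],
    [0.33,0,0.35,0,0.6],
    [0.33,0,0.35,0,0.6],
    [0.33,0,0.35,0,0.6],
    [0.33,0,0.35,0,0.6],
    [0.33,0,0.35,0,0.6],
    [0.33,0,0.35,0,0.6],
  ],
)

```text
t: 20.8
tcp_pos: [0.5069, -0.2045, 0.174]
tool_rot: [3.141, 0.027, -0.0]
contact_force: [-0.9, 0.1, -1.8]
width: 0.0236
grasp_force: 30.0
```

```bash
python3 look.py w14; python3 pose.py w14; python3 st.py
```

```text
t 20.8 [ 0.5069 -0.2045  0.174 ] [ 3.1414e+00  2.6500e-02 -1.0000e-04]
[[0.017, 0.969, 0.245, 0.578], [-1.0, 0.016, 0.005, -0.203], [0.001, -0.245, 0.97, 0.329], [0.0, 0.0, 0.0, 1.0]]
w14 6998 th 43.62 origin [ 549.9 -204.3  137.1] span 24.8 grasp local [-9.8 52.1] K local [-49.1  14.2] ny -0.012
{'t': 20.85, 'tcp_pos': [0.507, -0.205, 0.174], 'tool_rot': [3.141, 0.026, -0.0], 'contact_force': [-0.364, -0.653, -2.501], 'moment': [0.002, 0.033, -0.007], 'width': 0.024, 'grasp_force': 29.999}
```

Call:
apply_moves(
  commands=[
    [0.34,0,0.36,0,0.6],
    [0.34,0,0.36,0,0.6],
    [0.34,0,0.36,0,0.6],
    [0.34,0,0.36,0,0.6],
    [0.34,0,0.36,0,0.6],
    [0.34,0,0.36,0,0.6],
    [0.34,0,0.36,0,0.6],
    [0.34,0,0.36,0,0.6],
    [0.34,0,0.36,0,0.6],
    [0.34,0,0.36,0,0.6],
  ],
)

```text
t: 21.85
tcp_pos: [0.5103, -0.2045, 0.1705]
tool_rot: [3.141, 0.026, 0.0]
contact_force: [-0.4, -0.6, -2.3]
width: 0.0239
grasp_force: 30.0
```

Call:
apply_moves(
  commands=[
    [0.34,0,0.36,0,0.6],
    [0.34,0,0.36,0,0.6],
    [0.34,0,0.36,0,0.6],
    [0.34,0,0.36,0,0.6],
    [0.34,0,0.36,0,0.6],
    [0.34,0,0.36,0,0.6],
    [0.34,0,0.36,0,0.6],
    [0.34,0,0.36,0,0.6],
    [0.34,0,0.36,0,0.6],
    [0.34,0,0.36,0,0.6],
  ],
)

```text
t: 22.85
tcp_pos: [0.5137, -0.2044, 0.1669]
tool_rot: [3.141, 0.026, -0.0]
contact_force: [-0.7, 0.1, -3.3]
width: 0.0235
grasp_force: 30.0
```

```bash
python3 look.py w15; python3 pose.py w15; python3 st.py
```

```text
t 22.85 [ 0.5137 -0.2044  0.1669] [ 3.1414  0.0264 -0.    ]
[[0.017, 0.969, 0.245, 0.584], [-1.0, 0.016, 0.005, -0.203], [0.001, -0.245, 0.97, 0.321], [0.0, 0.0, 0.0, 1.0]]
w15 6940 th 43.69 origin [ 556.7 -204.1  129.9] span 24.8 grasp local [-9.7 52.1] K local [-49.   24.2] ny -0.012
{'t': 22.9, 'tcp_pos': [0.514, -0.204, 0.167], 'tool_rot': [3.141, 0.026, 0.0], 'contact_force': [0.339, 0.636, -1.977], 'moment': [0.048, 0.117, -0.029], 'width': 0.024, 'grasp_force': 30.0}
```

Call:
apply_moves(
  commands=[
    [0.34,0,0.36,0,0.6],
    [0.34,0,0.36,0,0.6],
    [0.34,0,0.36,0,0.6],
    [0.34,0,0.36,0,0.6],
    [0.34,0,0.36,0,0.6],
    [0.34,0,0.36,0,0.6],
    [0.34,0,0.36,0,0.6],
    [0.34,0,0.36,0,0.6],
    [0.34,0,0.36,0,0.6],
    [0.34,0,0.36,0,0.6],
  ],
)

```text
t: 23.9
tcp_pos: [0.5171, -0.2044, 0.1633]
tool_rot: [3.141, 0.027, -0.0]
contact_force: [0.0, 0.3, -1.8]
width: 0.0241
grasp_force: 30.0
```

Call:
apply_moves(
  commands=[
    [0.34,0,0.36,0,0.6],
    [0.34,0,0.36,0,0.6],
    [0.34,0,0.36,0,0.6],
    [0.34,0,0.36,0,0.6],
    [0.34,0,0.36,0,0.6],
    [0.34,0,0.36,0,0.6],
    [0.34,0,0.36,0,0.6],
    [0.34,0,0.36,0,0.6],
    [0.34,0,0.36,0,0.6],
    [0.34,0,0.36,0,0.6],
  ],
)

```text
t: 24.9
tcp_pos: [0.5205, -0.2043, 0.1597]
tool_rot: [3.141, 0.026, 0.0]
contact_force: [0.1, 0.1, -2.7]
width: 0.0238
grasp_force: 30.0
```

Call:
apply_moves(
  commands=[
    [0.34,0,0.36,0,0.6],
    [0.34,0,0.36,0,0.6],
    [0.34,0,0.36,0,0.6],
    [0.34,0,0.36,0,0.6],
    [0.34,0,0.36,0,0.6],
    [0.34,0,0.36,0,0.6],
    [0.34,0,0.36,0,0.6],
    [0.34,0,0.36,0,0.6],
    [0.34,0,0.36,0,0.6],
    [0.34,0,0.36,0,0.6],
  ],
)

```text
t: 25.9
tcp_pos: [0.5239, -0.2043, 0.1561]
tool_rot: [3.141, 0.026, 0.0]
contact_force: [-0.5, -0.6, -3.4]
width: 0.0235
grasp_force: 30.0
```

Call:
apply_moves(
  commands=[
    [0.34,0,0.36,0,0.6],
    [0.34,0,0.36,0,0.6],
    [0.34,0,0.36,0,0.6],
    [0.34,0,0.36,0,0.6],
    [0.34,0,0.36,0,0.6],
    [0.34,0,0.36,0,0.6],
    [0.34,0,0.36,0,0.6],
    [0.34,0,0.36,0,0.6],
    [0.34,0,0.36,0,0.6],
    [0.34,0,0.36,0,0.6],
  ],
)

```text
t: 26.9
tcp_pos: [0.5273, -0.2042, 0.1525]
tool_rot: [3.141, 0.026, 0.0]
contact_force: [-0.3, -0.4, -1.7]
width: 0.0237
grasp_force: 30.0
```

```bash
python3 look.py w16; python3 pose.py w16; python3 st.py
```

```text
t 26.9 [ 0.5273 -0.2042  0.1525] [3.1414e+00 2.6400e-02 1.0000e-04]
[[0.017, 0.969, 0.245, 0.598], [-1.0, 0.016, 0.005, -0.203], [0.001, -0.245, 0.97, 0.307], [0.0, 0.0, 0.0, 1.0]]
w16 7140 th 44.65 origin [ 556.  -203.7  101.3] span 65.4 grasp local [11.3 52.2] K local [-28.   44.8] ny -0.012
{'t': 26.95, 'tcp_pos': [0.527, -0.204, 0.152], 'tool_rot': [3.141, 0.026, -0.0], 'contact_force': [-0.373, 0.772, -3.006], 'moment': [-0.045, 0.11, -0.021], 'width': 0.024, 'grasp_force': 30.0}
```

Call:
apply_moves(
  commands=[
    [1,0,0,0,0.6],
    [2,0,0,0,0.6],
    [3,0,0,0,0.6],
    [3,0,0,0,0.6],
    [3,0,0,0,0.6],
    [4,0,0,0,0.6],
    [4,0,0,0,0.6],
    [4,0,0,0,0.6],
    [3,0,0,0,0.6],
    [2,0,0,0,0.6],
  ],
)

```text
t: 27.95
tcp_pos: [0.5566, -0.2037, 0.1525]
tool_rot: [3.141, 0.027, 0.0]
contact_force: [0.2, -0.3, -2.0]
width: 0.0238
grasp_force: 30.0
```

Call:
apply_moves(
  commands=[
    [0,0,-4,0,0.6],
    [0,0,-8,0,0.6],
    [0,0,-14,0,0.6],
    [0,0,-18,0,0.6],
    [0,0,-18,0,0.6],
    [0,0,-18,0,0.6],
    [0,0,-16,0,0.6],
    [0,0,-12,0,0.6],
    [0,0,-7,0,0.6],
    [0,0,-3,0,0.6],
  ],
)

```text
t: 28.95
tcp_pos: [0.5564, -0.2038, 0.2714]
tool_rot: [3.141, 0.026, 0.002]
contact_force: [-0.3, 0.3, -3.1]
width: 0.0235
grasp_force: 30.0
```

Call:
apply_moves(
  commands=[
    [-4,-8,0,0,0.6],
    [-7,-16,0,0,0.6],
    [-11,-28,0,0,0.6],
    [-12,-36,0,0,0.6],
    [-12,-40,0,0,0.6],
    [-12,-40,0,0,0.6],
    [-12,-40,0,0,0.6],
    [-12,-40,0,0,0.6],
    [-12,-40,0,0,0.6],
    [-10,-40,0,0,0.6],
  ],
)

```text
t: 29.95
tcp_pos: [0.4439, 0.1247, 0.2699]
tool_rot: [-3.141, -0.027, 0.003]
contact_force: [0.3, 0.5, -1.3]
width: 0.024
grasp_force: 30.0
```

Call:
apply_moves(
  commands=[
    [-8,-36,0,0,0.6],
    [-6,-28,0,0,0.6],
    [-4,-16,0,0,0.6],
    [-2,-8,0,0,0.6],
    [0,0,0,0,0.6],
    [0,0,0,0,0.6],
  ],
)

```text
t: 30.55
tcp_pos: [0.4248, 0.2097, 0.2702]
tool_rot: [3.141, 0.027, -0.001]
contact_force: [0.6, -0.5, -1.6]
width: 0.0237
grasp_force: 30.0
```

```bash
python3 st.py; python3 look.py w17; python3 pose.py w17
python3 - <<'E'
from meas import *
im,d,p=load('w17'); P=cloud(d,p)
for m,a,ce in blobs(mask(im,'red'),6):
    X=P[m]; X=X[~np.isnan(X[:,0])]; print(a,ce.round(1),np.median(X,0).round(4),onplane(ce,p,.056).round(4),np.percentile(X,[5,95],0).round(4).tolist())
E
```

```text
{'t': 30.55, 'tcp_pos': [0.425, 0.21, 0.27], 'tool_rot': [3.141, 0.027, -0.001], 'contact_force': [0.613, -0.524, -1.629], 'moment': [0.034, 0.126, -0.026], 'width': 0.024, 'grasp_force': 29.999}
t 30.55 [0.4248 0.2097 0.2702] [ 3.1406e+00  2.6600e-02 -8.0000e-04]
[[0.017, 0.969, 0.245, 0.496], [-1.0, 0.016, 0.005, 0.211], [0.001, -0.245, 0.969, 0.425], [0.0, 0.0, 0.0, 1.0]]
w17 6448 th -45.39 origin [458.4 209.6 235.8] span 17.3 grasp local [-43.6  -3.8] K local [119.5 -53.1] ny 0.013
45 [216.7  41.5] [0.5943 0.3104 0.0602] [[0.5952 0.3116 0.056 ]] [[0.5887, 0.309, 0.0586], [0.5987, 0.312, 0.0614]]
32 [421.7  56.9] [0.5848 0.1183 0.0606] [[0.5853 0.1173 0.056 ]] [[0.5798, 0.1174, 0.0585], [0.5885, 0.1198, 0.0618]]
35 [217.   98.3] [0.5448 0.3131 0.0601] [[0.5451 0.3142 0.056 ]] [[0.54, 0.3119, 0.0589], [0.5492, 0.3142, 0.0613]]
24 [415. 112.] [0.5353 0.1207 0.0602] [[0.5357 0.1196 0.056 ]] [[0.5309, 0.1197, 0.0594], [0.5397, 0.1216, 0.0611]]
```

View pics/w17.png

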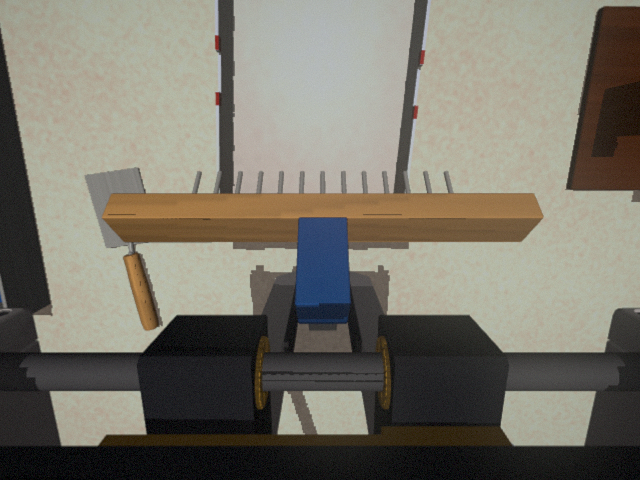

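Wrist view over the tray: four red marks at (217,42), (217,98), (422,57) and (415,112). They put the notch midpoint near (0.565, 0.216) with tray yaw about −2.9°. The comb is held at about 44° of tilt.

I'll level it by resting its tongue in one notch, with the comb turned 90°, and swinging the grip around that edge. First I'm checking joint 6's room.

```bash
python3 -c "
from h import *
s=state(); print(s['q'].round(3)); x=R.from_rotvec(s['tool_rot']).as_matrix(); print(x.round(3))"
```

```text
[ 3.110e-01  1.010e-01  1.633e+00 -1.000e-03  1.409e+00  1.866e+00]
[[ 1.     0.016 -0.   ]
 [ 0.016 -1.    -0.001]
 [-0.     0.001 -1.   ]]
```

Call:
apply_moves(
  commands=[
    [0,0,0,-0.15,0.6],
    [0,0,0,-0.15,0.6],
    [0,0,0,-0.15,0.6],
    [0,0,0,-0.15,0.6],
    [0,0,0,-0.15,0.6],
    [0,0,0,-0.15,0.6],
    [0,0,0,-0.15,0.6],
    [0,0,0,-0.15,0.6],
    [0,0,0,-0.15,0.6],
    [0,0,0,-0.15,0.6],
  ],
)

```text
t: 31.6
tcp_pos: [0.4257, 0.209, 0.2704]
tool_rot: [2.276, 2.165, -0.001]
contact_force: [0.3, 0.8, -1.8]
width: 0.024
grasp_force: 30.0
```

Call:
apply_moves(
  commands=[
    [-8,14,5,0,0.6],
    [-14,25,10,0,0.6],
    [-18,32,15,0,0.6],
    [-18,32,18,0,0.6],
    [-12,22,18,0,0.6],
    [-8,14,18,0,0.6],
    [0,0,16,0,0.6],
    [0,0,8,0,0.6],
    [0,0,0,0,0.6],
    [0,0,0,0,0.6],
  ],
)

```text
t: 32.6
tcp_pos: [0.5603, 0.1244, 0.1629]
tool_rot: [2.281, 2.159, 0.001]
contact_force: [0.8, 0.2, -2.9]
width: 0.0238
grasp_force: 30.0
```

```bash
python3 st.py; python3 look.py w18
python3 - <<'E'
from meas import *
im,d,p=load('w18'); P=cloud(d,p)
for m,a,ce in blobs(mask(im,'red'),6):
    X=P[m]; X=X[~np.isnan(X[:,0])]; print(a,ce.round(1),np.median(X,0).round(4))
E
```

```text
{'t': 32.6, 'tcp_pos': [0.56, 0.124, 0.163], 'tool_rot': [2.281, 2.159, 0.001], 'contact_force': [0.787, 0.165, -2.869], 'moment': [-0.077, -0.055, -0.043], 'width': 0.024, 'grasp_force': 30.0}
t 32.6 [0.5603 0.1244 0.1629] [2.2814e+00 2.1588e+00 7.0000e-04]
[[0.998, 0.054, 0.014, 0.564], [-0.055, 0.968, 0.244, 0.195], [-0.0, -0.244, 0.97, 0.317], [0.0, 0.0, 0.0, 1.0]]
47 [289.8 254.9] [0.5356 0.121  0.0604]
13 [353.2 254.6] [0.5833 0.1183 0.0602]
```

View pics/w18.png

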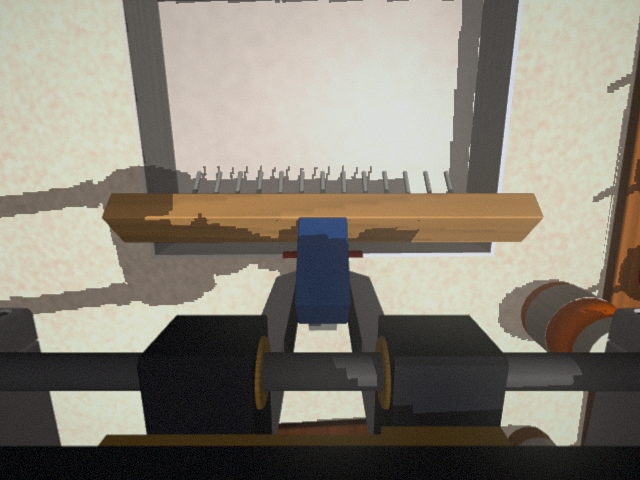

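Block (322,270) is centred between the right rim's red marks at (290,255) and (353,255), with the hook beyond the rim and the bar over the tray. I've now viewed ten pictures, so from here I'll work from numbers only.

Call:
apply_moves(
  commands=[
    [0,0,6,0,0.6],
    [0,0,9,0,0.6],
    [0,0,7,0,0.6],
    [0,0,4,0,0.6],
    [0,0,2,0,0.6],
    [0,0,0,0,0.6],
  ],
)

```text
t: 33.25
tcp_pos: [0.5597, 0.1248, 0.134]
tool_rot: [-2.28, -2.16, 0.001]
contact_force: [-0.6, 0.4, -1.6]
width: 0.0235
grasp_force: 30.0
```

Call:
apply_moves(
  commands=[
    [0.1,0,0.4,0,0.6],
    [0.1,0,0.4,0,0.6],
    [0.1,0,0.4,0,0.6],
    [0.1,0,0.4,0,0.6],
    [0.1,0,0.4,0,0.6],
  ],
)

```text
t: 33.75
tcp_pos: [0.5599, 0.1253, 0.1325]
tool_rot: [2.28, 2.161, 0.0]
contact_force: [-0.9, 0.2, -3.0]
width: 0.0239
grasp_force: 30.0
```

Call:
apply_moves(
  commands=[
    [0.2,0,0.4,0,0.6],
    [0.2,0,0.4,0,0.6],
    [0.2,0,0.4,0,0.6],
    [0.2,0,0.4,0,0.6],
  ],
)

```text
t: 34.15
tcp_pos: [0.56, 0.1259, 0.1311]
tool_rot: [2.28, 2.16, -0.0]
contact_force: [-0.9, -1.4, 1.3]
width: 0.024
grasp_force: 30.0
```

Call:
apply_moves(
  commands=[
    [0.5,0,0.3,0,0.6],
    [0.6,0,0.3,0,0.6],
    [0.7,0,0.2,0,0.6],
    [0.8,0,0.2,0,0.6],
    [0.8,0,0.2,0,0.6],
    [0.8,0,0.2,0,0.6],
    [0.8,0,0.2,0,0.6],
    [0.8,0,0.2,0,0.6],
  ],
)

```text
t: 34.95
tcp_pos: [0.5604, 0.1314, 0.13]
tool_rot: [2.279, 2.16, -0.0]
contact_force: [-0.9, -2.7, 7.2]
width: 0.0238
grasp_force: 30.0
```

```bash
cat > pose2.py <<'E'
import sys
from meas import *
# comb pose in the tool's own x / up plane, from planes of the wooden bar (any face)
def pose(n):
    im,d,p=load(n); s=state(); Rt=R.from_rotvec(s['tool_rot']).as_matrix(); P=(cloud(d,p)-s['tcp_pos'])@Rt*[1,1,-1]
    m=mask(im,'wood')&(abs(P[...,0])<.09)&(abs(P[...,1])<.115)&(abs(P[...,1])>.035)&(P[...,2]<0)&(P[...,2]>-.075)
    X=P[m]; rng=np.random.default_rng(0); ths=[]
    for k in range(2):
        best=None
        for _ in range(400):
            a=X[rng.choice(len(X),3)]; nn=np.cross(a[1]-a[0],a[2]-a[0]); L=np.linalg.norm(nn)
            if L<1e-7 or abs(nn[1])/L>.2: continue
            i=abs((X-a[0])@nn/L)<.001
            if best is None or i.sum()>best.sum(): best=i
        Y=X[best]; c=Y.mean(0); v=np.linalg.svd(Y-c,full_matrices=False)[2][2]; v*=np.sign(v[2])
        e=np.array([v[2],0,-v[0]]); t=(Y-c)@e; lo,hi=np.percentile(t,[1,99]); mid=c+e*(lo+hi)/2
        th=np.arctan2(-v[0],v[2])
        txt=''
        if th>-.2:
            o=mid-.016*v; g=np.array([0,-.006])-o[[0,2]]; Q=np.array([[np.cos(th),np.sin(th)],[-np.sin(th),np.cos(th)]])
            txt=f'grasp local {(Q@g*1e3).round(1)} origin-TCP {(o*1e3).round(1)}'
        print(n,len(Y),'th',round(float(np.degrees(th)),2),'span',round((hi-lo)*1e3,1),'ny',v[1].round(3),txt)
        X=X[~best]
        if len(X)<600: break
for n in sys.argv[1:]: pose(n)
E
python3 st.py; python3 look.py w19; python3 pose2.py w19
```

```text
{'t': 34.95, 'tcp_pos': [0.56, 0.131, 0.13], 'tool_rot': [2.279, 2.16, -0.0], 'contact_force': [-0.903, -2.714, 7.154], 'moment': [-0.802, 0.373, -0.011], 'width': 0.024, 'grasp_force': 30.003}
t 34.95 [0.5604 0.1314 0.13  ] [ 2.2795e+00  2.1600e+00 -2.0000e-04]
[[0.999, 0.052, 0.013, 0.564], [-0.054, 0.968, 0.245, 0.202], [-0.0, -0.245, 0.969, 0.284], [0.0, 0.0, 0.0, 1.0]]
w19 5374 th -48.97 span 15.8 ny 0.003 
w19 3340 th 40.63 span 24.3 ny 0.001 grasp local [-8.1 51.1] origin-TCP [ 39.4  63.2 -39.5]
```

Call:
apply_moves(
  commands=[
    [0.8,0,0.2,0,0.6],
    [0.8,0,0.2,0,0.6],
    [0.8,0,0.2,0,0.6],
    [0.8,0,0.2,0,0.6],
    [0.8,0,0.3,0,0.6],
    [0.8,0,0.3,0,0.6],
    [0.8,0,0.3,0,0.6],
    [0.8,0,0.3,0,0.6],
    [0.8,0,0.3,0,0.6],
    [0.8,0,0.3,0,0.6],
  ],
)

```text
t: 36.0
tcp_pos: [0.5609, 0.1397, 0.1276]
tool_rot: [2.28, 2.16, 0.001]
contact_force: [-2.9, -1.7, 7.5]
width: 0.0239
grasp_force: 30.0
```

Call:
apply_moves(
  commands=[
    [0.8,0,0.3,0,0.6],
    [0.8,0,0.3,0,0.6],
    [0.8,0,0.3,0,0.6],
    [0.8,0,0.3,0,0.6],
    [0.8,0,0.4,0,0.6],
    [0.8,0,0.4,0,0.6],
    [0.8,0,0.4,0,0.6],
    [0.8,0,0.4,0,0.6],
    [0.8,0,0.4,0,0.6],
    [0.8,0,0.4,0,0.6],
  ],
)

```text
t: 37.0
tcp_pos: [0.5613, 0.1481, 0.1241]
tool_rot: [2.28, 2.16, 0.002]
contact_force: [-2.8, -1.5, 7.9]
width: 0.0238
grasp_force: 30.0
```

```bash
python3 st.py; python3 look.py w20; python3 pose2.py w20
```

```text
{'t': 37.0, 'tcp_pos': [0.561, 0.148, 0.124], 'tool_rot': [2.28, 2.16, 0.002], 'contact_force': [-2.8, -1.511, 7.943], 'moment': [-0.607, 0.459, 0.005], 'width': 0.024, 'grasp_force': 30.002}
t 37.0 [0.5613 0.1481 0.1241] [2.2804e+00 2.1602e+00 1.7000e-03]
[[0.999, 0.053, 0.013, 0.565], [-0.054, 0.968, 0.244, 0.218], [0.0, -0.244, 0.97, 0.279], [0.0, 0.0, 0.0, 1.0]]
w20 3956 th 28.59 span 24.0 ny -0.001 grasp local [-6.9 48.6] origin-TCP [ 29.3  67.9 -45.3]
w20 3253 th -61.49 span 15.8 ny 0.004
```

Call:
apply_moves(
  commands=[
    [0.9,0,0.5,0,0.6],
    [0.9,0,0.5,0,0.6],
    [0.9,0,0.5,0,0.6],
    [0.9,0,0.5,0,0.6],
    [0.9,0,0.5,0,0.6],
    [0.9,0,0.6,0,0.6],
    [0.9,0,0.6,0,0.6],
    [0.9,0,0.6,0,0.6],
    [0.9,0,0.6,0,0.6],
    [0.9,0,0.6,0,0.6],
  ],
)

```text
t: 38.05
tcp_pos: [0.5618, 0.1576, 0.1186]
tool_rot: [-2.281, -2.16, -0.003]
contact_force: [-2.0, -0.8, 8.2]
width: 0.0238
grasp_force: 30.0
```

Call:
apply_moves(
  commands=[
    [0.9,0,0.7,0,0.6],
    [0.9,0,0.7,0,0.6],
    [0.9,0,0.7,0,0.6],
    [0.9,0,0.7,0,0.6],
    [0.9,0,0.7,0,0.6],
    [0.9,0,0.8,0,0.6],
    [0.9,0,0.8,0,0.6],
    [0.9,0,0.8,0,0.6],
    [0.9,0,0.8,0,0.6],
    [0.9,0,0.8,0,0.6],
  ],
)

```text
t: 39.05
tcp_pos: [0.5624, 0.167, 0.1111]
tool_rot: [-2.281, -2.16, -0.004]
contact_force: [-2.1, 0.7, 7.4]
width: 0.0239
grasp_force: 30.0
```

```bash
python3 st.py; python3 look.py w21; python3 pose2.py w21
```

```text
{'t': 39.05, 'tcp_pos': [0.562, 0.167, 0.111], 'tool_rot': [-2.281, -2.16, -0.004], 'contact_force': [-2.135, 0.741, 7.424], 'moment': [-0.26, 0.403, -0.039], 'width': 0.024, 'grasp_force': 30.001}
t 39.05 [0.5624 0.167  0.1111] [-2.2808 -2.1596 -0.0038]
[[0.999, 0.053, 0.013, 0.566], [-0.055, 0.969, 0.242, 0.237], [0.0, -0.242, 0.97, 0.266], [0.0, 0.0, 0.0, 1.0]]
w21 5851 th 12.48 span 23.5 ny 0.001 grasp local [-5.3 46. ] origin-TCP [ 15.1  37.8 -49.7]
w21 1142 th -76.59 span 15.6 ny -0.001
```

Call:
apply_moves(
  commands=[
    [0.8,0,0.9,0,0.6],
    [0.8,0,0.9,0,0.6],
    [0.8,0,0.9,0,0.6],
    [0.8,0,0.9,0,0.6],
    [0.8,0,0.9,0,0.6],
    [0.8,0,1,0,0.6],
    [0.8,0,1,0,0.6],
    [0.8,0,1,0,0.6],
    [0.8,0,1,0,0.6],
    [0.8,0,1,0,0.6],
  ],
)

```text
t: 40.1
tcp_pos: [0.5628, 0.1754, 0.1016]
tool_rot: [-2.281, -2.159, -0.005]
contact_force: [-1.3, 2.4, 8.2]
width: 0.024
grasp_force: 30.0
```

```bash
python3 st.py; python3 look.py w22; python3 pose2.py w22
```

```text
{'t': 40.1, 'tcp_pos': [0.563, 0.175, 0.102], 'tool_rot': [-2.281, -2.159, -0.005], 'contact_force': [-1.314, 2.396, 8.158], 'moment': [-0.134, 0.375, -0.151], 'width': 0.024, 'grasp_force': 30.001}
t 40.1 [0.5628 0.1754 0.1016] [-2.2807 -2.1589 -0.0046]
[[0.998, 0.053, 0.013, 0.567], [-0.055, 0.969, 0.241, 0.245], [0.0, -0.241, 0.97, 0.256], [0.0, 0.0, 0.0, 1.0]]
w22 5999 th 3.08 span 23.0 ny 0.001 grasp local [-4.8 44.9] origin-TCP [  7.2  35.8 -50.6]
w22 375 th 2.66 span 23.6 ny 0.002 grasp local [-4.7 46.1] origin-TCP [  6.8  45.7 -51.9]
```

Call:
apply_moves(
  commands=[
    [0.2,0,0.8,0,0.6],
    [0.2,0,0.8,0,0.6],
    [0.2,0,0.8,0,0.6],
    [0.2,0,0.8,0,0.6],
    [0,0,0.6,0,0.6],
    [0,0,0,0,0.6],
    [0,0,-1.5,0,0.6],
    [0,0,-2,0,0.6],
    [0,0,-2,0,0.6],
    [0,0,0,0,0.6],
  ],
)

```text
t: 41.15
tcp_pos: [0.5626, 0.1745, 0.1018]
tool_rot: [-2.281, -2.16, 0.0]
contact_force: [-0.1, 0.4, -2.9]
width: 0.0237
grasp_force: 30.0
```

```bash
python3 st.py; python3 look.py w23; python3 pose2.py w23
```

```text
{'t': 41.15, 'tcp_pos': [0.563, 0.175, 0.102], 'tool_rot': [-2.281, -2.16, 0.0], 'contact_force': [-0.141, 0.428, -2.898], 'moment': [-0.063, -0.114, -0.005], 'width': 0.024, 'grasp_force': 29.997}
t 41.15 [0.5626 0.1745 0.1018] [-2.2808e+00 -2.1604e+00  2.0000e-04]
[[0.999, 0.052, 0.014, 0.567], [-0.054, 0.968, 0.244, 0.245], [-0.001, -0.244, 0.97, 0.256], [0.0, 0.0, 0.0, 1.0]]
w23 6226 th -0.02 span 23.1 ny 0.002 grasp local [-5.  44.7] origin-TCP [  5.   34.  -50.7]
w23 421 th 0.38 span 21.9 ny -0.014 grasp local [-5.3 44.2] origin-TCP [  5.6  39.5 -50.1]
```

Call:
apply_moves(
  commands=[
    [0,0,-5,0,0.6],
    [0,0,-12,0,0.6],
    [0,0,-16,0,0.6],
    [0,0,-16,0,0.6],
    [0,0,-12,0,0.6],
    [0,0,-8,0,0.6],
    [0,0,-3,0,0.6],
    [0,0,0,0.067,0.6],
  ],
)

```text
t: 42.0
tcp_pos: [0.5626, 0.1746, 0.1745]
tool_rot: [2.353, 2.081, 0.001]
contact_force: [-0.4, -0.4, -2.3]
width: 0.0237
grasp_force: 30.0
```

Call:
apply_moves(
  commands=[
    [0,0,0,0.15,0.6],
    [0,0,0,0.15,0.6],
    [0,0,0,0.15,0.6],
    [0,0,0,0.15,0.6],
    [0,0,0,0.15,0.6],
    [0,0,0,0.15,0.6],
    [0,0,0,0.15,0.6],
    [0,0,0,0.15,0.6],
    [0,0,0,0.15,0.6],
    [0,0,0,0.15,0.6],
  ],
)

```text
t: 43.0
tcp_pos: [0.5621, 0.1745, 0.1734]
tool_rot: [3.14, -0.089, -0.002]
contact_force: [0.6, 0.2, -2.1]
width: 0.0237
grasp_force: 30.0
```

Call:
apply_moves(
  commands=[
    [-1,-8,0,0,0.6],
    [-1,-10,0,0,0.6],
    [-1,-10,0,0,0.6],
    [-1,-8,0,0,0.6],
    [-0.9,-5.2,0,0,0.6],
    [0,0,0,0,0.6],
    [0,0,0,0,0.6],
  ],
)

```text
t: 43.7
tcp_pos: [0.5597, 0.2161, 0.174]
tool_rot: [3.14, -0.078, -0.0]
contact_force: [0.8, -0.4, -1.9]
width: 0.0237
grasp_force: 30.0
```

```bash
cat > marks.py <<'E'
import sys
from meas import *
n=sys.argv[1]
im,d,p=load(n); P=cloud(d,p)
for m,a,ce in blobs(mask(im,'red'),6):
    X=P[m]; X=X[~np.isnan(X[:,0])]
    if len(X): print(a,ce.round(1),np.median(X,0).round(4),np.percentile(X,[5,95],0).round(4).tolist())
z=P[...,2]; s=state(); tp=s['tcp_pos']
m=mask(im,'wood')&(abs(P[...,0]-tp[0])<.04)&(abs(P[...,1]-tp[1])<.13)&(abs(z-(tp[2]-.0347))<.004)
X=P[m]; r=cv2.minAreaRect((X[:,:2]*1e4).astype(np.float32)); print('bar top',np.round(r[0],0),np.round(r[1],0),round(r[2],2),'z',np.median(X[:,2]).round(4))
E
python3 st.py; python3 look.py w24; python3 pose2.py w24; python3 marks.py w24; python3 -c "
from h import *
v=state()['tool_rot']; print('yaw',2*np.arctan2(v[1],v[0]))"
```

```text
{'t': 43.7, 'tcp_pos': [0.56, 0.216, 0.174], 'tool_rot': [3.14, -0.078, -0.0], 'contact_force': [0.807, -0.432, -1.882], 'moment': [0.036, 0.002, -0.007], 'width': 0.024, 'grasp_force': 29.997}
t 43.7 [0.5597 0.2161 0.174 ] [ 3.1402e+00 -7.7600e-02 -1.0000e-04]
[[-0.049, 0.968, 0.245, 0.63], [-0.999, -0.048, -0.011, 0.213], [0.001, -0.245, 0.97, 0.329], [0.0, 0.0, 0.0, 1.0]]
w24 8876 th 0.21 span 23.1 ny -0.0 grasp local [-5.2 44.7] origin-TCP [  5.4   0.  -50.7]
w24 606 th -7.48 span 22.1 ny -0.004 grasp local [-9.4 43.8] origin-TCP [  3.6   3.  -50.6]
46 [447.7 208. ] [0.5841 0.1184 0.0606] [[0.5801, 0.1172, 0.0594], [0.5891, 0.1196, 0.0614]]
62 [196.5 208.7] [0.5933 0.3105 0.0603] [[0.5888, 0.3091, 0.0593], [0.5985, 0.3121, 0.0615]]
bar top [5650. 2154.] [2206.  242.] 87.08 z 0.1394
yaw -0.04988057663063387
```

Call:
apply_moves(
  commands=[
    [0,0,5,0,0.6],
    [0,0,10,0,0.6],
    [0,0,13,0,0.6],
    [0,0,13,0,0.6],
    [0,0,11,0,0.6],
    [0,0,8,0,0.6],
    [0,0,4,0,0.6],
    [0,0,2,0,0.6],
    [0,0,0,0,0.6],
    [0,0,0,0,0.6],
  ],
)

```text
t: 44.75
tcp_pos: [0.5602, 0.2161, 0.1085]
tool_rot: [-3.14, 0.079, -0.002]
contact_force: [-0.1, -0.1, -1.6]
width: 0.0235
grasp_force: 30.0
```

Call:
apply_moves(
  commands=[
    [0,0,0.4,0,0.6],
    [0,0,0.4,0,0.6],
    [0,0,0.4,0,0.6],
    [0,0,0.4,0,0.6],
    [0,0,0.4,0,0.6],
    [0,0,0.4,0,0.6],
    [0,0,0.4,0,0.6],
    [0,0,0.4,0,0.6],
  ],
)

```text
t: 45.55
tcp_pos: [0.5598, 0.216, 0.1048]
tool_rot: [3.141, -0.079, 0.0]
contact_force: [0.8, 0.3, -2.5]
width: 0.0239
grasp_force: 30.0
```

```bash
python3 st.py; python3 look.py w25;  python3 pose2.py w25; python3 marks.py w25
```

```text
{'t': 45.55, 'tcp_pos': [0.56, 0.216, 0.105], 'tool_rot': [3.141, -0.079, 0.0], 'contact_force': [0.796, 0.336, -2.51], 'moment': [0.052, 0.018, -0.043], 'width': 0.024, 'grasp_force': 29.997}
t 45.55 [0.5598 0.216  0.1048] [ 3.1405 -0.0789  0.    ]
[[-0.05, 0.968, 0.245, 0.63], [-0.999, -0.049, -0.012, 0.212], [0.001, -0.245, 0.97, 0.259], [0.0, 0.0, 0.0, 1.0]]
w25 8890 th -0.32 span 23.1 ny -0.0 grasp local [-5.7 44.6] origin-TCP [  5.4   0.7 -50.6]
w25 589 th 7.78 span 23.9 ny -0.001 grasp local [-1.3 45. ] origin-TCP [  7.3  -2.  -50.4]
96 [489.2 226.1] [0.5847 0.1185 0.0606] [[0.5797, 0.117, 0.0596], [0.5896, 0.1198, 0.0616]]
112 [154.7 227. ] [0.5939 0.3106 0.0605] [[0.5889, 0.3091, 0.0595], [0.5988, 0.3123, 0.0614]]
96 [164.3 305.7] [0.5448 0.313  0.0604] [[0.5397, 0.3115, 0.0596], [0.5499, 0.3146, 0.0613]]
89 [480.1 304.8] [0.536  0.1208 0.0606] [[0.5307, 0.1192, 0.0594], [0.5405, 0.1223, 0.0616]]
bar top [5651. 2153.] [2198.  244.] 87.06 z 0.0701
```

Call:
apply_moves(
  commands=[
    [0,0,0.4,0,0.6],
    [0,0,0.4,0,0.6],
    [0,0,0.4,0,0.6],
    [0,0,0.4,0,0.6],
  ],
)

```text
t: 46.0
tcp_pos: [0.5597, 0.216, 0.1032]
tool_rot: [3.141, -0.079, 0.0]
contact_force: [-0.5, 0.2, -2.2]
width: 0.0236
grasp_force: 30.0
```

Call:
apply_moves(
  commands=[
    [0,0,0.4,0,0.6],
    [0,0,0.4,0,0.6],
    [0,0,0,0,0.6],
  ],
)

```text
t: 46.3
tcp_pos: [0.5598, 0.216, 0.103]
tool_rot: [3.141, -0.079, 0.001]
contact_force: [-2.5, -0.4, 2.5]
width: 0.0237
grasp_force: 30.0
```

Call:
apply_moves(
  commands=[
    [0,0,0.3,0,0.6],
    [0,0,0.3,0,0.6],
    [0,0,0,0,0.6],
  ],
)

```text
t: 46.6
tcp_pos: [0.5598, 0.216, 0.103]
tool_rot: [-3.141, 0.079, -0.001]
contact_force: [-2.6, -1.0, 7.1]
width: 0.0237
grasp_force: 30.0
```

Call:
apply_moves(
  commands=[
    [0,0,-0.5,0,0.6],
    [0,0,-0.3,0,0.6],
    [0,0,0,0,0.45],
    [0,0,0,0,0.4],
    [0,0,0,0,0.3],
    [0,0,0,0,0.1],
    [0,0,0,0,-0.2],
    [0,0,0,0,-0.2],
    [0,0,0,0,-0.2],
    [0,0,0,0,-0.2],
  ],
)

```text
t: 47.6
tcp_pos: [0.5598, 0.216, 0.1027]
tool_rot: [3.141, -0.079, 0.0]
contact_force: [-0.0, 0.3, -0.1]
width: 0.0566
grasp_force: 0.0
```

```bash
python3 st.py; python3 look.py w26;  python3 pose2.py w26; python3 marks.py w26|tail -1
```

```text
{'t': 47.6, 'tcp_pos': [0.56, 0.216, 0.103], 'tool_rot': [3.141, -0.079, 0.0], 'contact_force': [-0.025, 0.28, -0.092], 'moment': [0.054, -0.026, -0.017], 'width': 0.057, 'grasp_force': 0.0}
t 47.6 [0.5598 0.216  0.1027] [ 3.1405e+00 -7.8900e-02  1.0000e-04]
[[-0.05, 0.968, 0.245, 0.63], [-0.999, -0.049, -0.012, 0.212], [0.001, -0.245, 0.97, 0.257], [0.0, 0.0, 0.0, 1.0]]
w26 8087 th 0.41 span 23.2 ny -0.0 grasp local [-5.3 44.4] origin-TCP [  5.6  -0.5 -50.4]
w26 678 th 0.8 span 22.1 ny -0.0 grasp local [-5.  43.2] origin-TCP [  5.6  -2.2 -49.2]
bar top [5652. 2155.] [2204.  241.] 87.15 z 0.0683
```

Call:
apply_moves(
  commands=[
    [0,0,-5,0,-0.2],
    [0,0,-15,0,-0.2],
    [0,0,-25,0,-0.2],
    [0,0,-30,0,-0.2],
    [0,0,-30,0,-0.2],
    [0,0,-20,0,-0.2],
    [0,0,-5,0,-0.2],
    [0,0,0,0,-0.2],
    [0,0,0,0,-0.2],
  ],
)

```text
t: 48.55
tcp_pos: [0.559, 0.2158, 0.2315]
tool_rot: [3.14, -0.079, -0.003]
contact_force: [-1.1, -0.2, -0.7]
width: 0.0567
grasp_force: 0.0
```

```bash
python3 st.py
python3 - <<'E'
from h import *
im,d,p=snap('wrist'); P=cloud(d,p)
m=mask(im,'wood')&(abs(P[...,0]-.565)<.04)&(abs(P[...,1]-.2155)<.13)&(abs(P[...,2]-.068)<.008)
X=P[m]; r=cv2.minAreaRect((X[:,:2]*1e4).astype(np.float32)); A=np.c_[X[:,:2]-[.565,.2155],np.ones(len(X))]; c=np.linalg.lstsq(A,X[:,2],rcond=None)[0]
print(np.round(r[0]),np.round(r[1]),r[2],'plane',c.round(4))
E
```

```text
{'t': 48.55, 'tcp_pos': [0.559, 0.216, 0.231], 'tool_rot': [3.14, -0.079, -0.003], 'contact_force': [-1.052, -0.24, -0.657], 'moment': [0.014, 0.003, -0.017], 'width': 0.057, 'grasp_force': 0.0}
[5648. 2154.] [2197.  237.] 86.87733459472656 plane [-0.0007 -0.0005  0.0683]
```

The comb is level, seated and centred, and the gripper is clear of it, so I'm handing in.

```bash
python3 -c "
from workcell import robot
print(robot.finish_job())"
```

```text
the job is handed in; nothing more can be done
None
```

The comb is off its rack and released in the tray's two notches, measured within about 0.5 mm of centre and level, and I handed the job in at 48.6 s; peak force while tilting was about 17 N at the wrist (about 15 N on the slot plate, limit 20 N).

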